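Change over the lacquer drying table

ROBOT

A 7-joint arm with a two-finger parallel gripper is mounted at the origin on a cart in front of the work surface, level with it; the furniture and walls round the work are solid. World frame = base frame: x ahead of the robot, y to its left, z up, the work surface at z = 0. Lengths are in m, angles in rad, forces in N, time in s.
With the tool pointing down it reaches from about 0.425 to 0.925 m from the base axis. Payload 6.8 kg.
Tool frame: the origin (TCP) lies at the very end of the fingers, on their centre line; the grasp point (between the pads) lies 19 mm behind it; z points along the fingers, y is the line along which they close (so a half turn about z gives the same grasp; the last joint's range is limited). The gripper opens to 85 mm and grips with 20 to 120 N. Pads are 22 mm wide; open, the fingers measure 114 mm over their backs; the gripper's body (76 mm by 85 mm) begins 54 mm behind the grasp point. The pads swing forward as they close: fully open they stand 13 mm farther back than shut.
Start: joints at [1.124, 0.477, 0.022, 1.555, -0.011, 1.109, -0.083], TCP at [0.224, -0.637, 0.231] pointing down, gripper open.
Joint ranges: [-2.96, 2.96], [-0.34, 2.1], [-1.41, 1.46], [0.24, 2.44], [-1.37, 4.51], [0.17, 1.92], [-2.96, 2.96]. Speed limits (rad/s): [2.39, 2.39, 3.14, 3.14, 3.14, 3.14, 3.14].

INTERFACE

Orientations are given as a unit quaternion [w, x, y, z].
In Python, from station import telemetry, viewer, job, search_frame, cut_out gives the robot as it stands. The module is installed in compiled form; this text tells all that it offers.
- The arm moves only by the shell command python3 -m crank 'ROWS' [FORCE]. ROWS is JSON, a list of rows, each an object with "delta_rot": the turn, a rotation vector about the tool's x, y, z in degrees, a list of three; "xyz": the shift along the tool's x, y, z in m, a list of three; "fingers": the gripper command: -1 is fully open, 1 is shut, values between are in proportion. In form: [{"delta_rot": [ax, ay, az], "xyz": [dx, dy, dz], "fingers": fingers}, ...]. A call has 1 to 10 rows; each row is the pose to reach, as a shift and turn from the pose commanded when the call began, along the tool's axes at that moment; what a row does not reach only later rows make up. A row lasts 1/10 s, in which the tool goes at most 50 mm and 8.59 degrees, less where a joint would pass 70% of its speed; a pose out of reach is approached as far as the arm can. A call with a gripper value outside its range is refused whole. The fingers move at their own pace and stop on an object; FORCE is the grip in N (left out, the last holds). Time passes only in rows, so rows that repeat a pose let the fingers close. It gives the time, the measured TCP pose, the force, the opening and the grip force at its end, in the units of the state.
- telemetry.get_obs(): the state, without advancing time (a new reading comes with each control period).
- viewer.read_camera(name): name is "side" or "top"; returns a dict with "img" (420x560x3 uint8, red, green, blue), "fx", "fy", "cx", "cy" (pixels), "k1" (the pictures are not rectified: a ray, as slopes to the right and down, at radius r is drawn at 1 + k1 r^2 times it, then the intrinsics apply), "origin" and "rotation" of the camera in the world. Camera axes: x right, y up, looking along -z (the intrinsics and any distortion apply to the point x, -y, -z); pixel columns grow to the right and rows downward; lengths in m; the calibration is good to about 2 mm. A picture is of the moment at which its call begins. There is no depth.
- job.hand_in(): hands the job in; it is judged then, once.
Trained networks look in the newest picture that a camera, given by its name, has taken for a name from the list of things; names that differ only in an ending like _2 or _b are one class to them, and where a whole thing is asked for, a point or a joint stands for the part that bears it (a point fixed in the world has none). Each returns a list of dicts, best first, with "score" (0 to 1); they miss things now and then, are a little off and sometimes report something else, mostly with a low value. They report only what shows in the picture. A call takes as long as a camera call. They do not tell look-alikes from the thing itself.
- search_frame(camera, thing): "pixel" ([column, row] in pixels, amid what is visible of it).
- cut_out(camera, thing): "pixels" (420x560 bool, what is visible of it) and "pixel" ([column, row] in pixels, amid what is visible of it).
The state is a dict: "t": time; "q": joint angles; "joint_vel": joint speeds; "joint_torque": joint torques, N m; "eef_pos": TCP position; "tool_rot": TCP orientation; "contact_force": force on the tool from outside, world axes, zero at the start; "torque": the same for the moment, N m; "gripper_width": opening from 0.0 (shut) to 1.0 (fully open); "grasp_force": force on a finger pad.
Only numpy, scipy, OpenCV 4.12 (cv2) and the standard library are available. Lean on these libraries where they do the work, as an engineer would, in place of code of your own. Each camera call takes 0.05 s, during which the arm holds its last target. There are 200 camera calls.

TASK

Change over the hooded drying table: take every cherry knob out of its nest and stand it upright in the tray, and stand every maple bobbin from the bench upright in a nest of its own; two full turns of the handwheel bring the next nest out to the open front. Finish with all the bobbins under the hood and an empty nest squarely at the front. The lacquer is still soft, so hold the pieces gently (under 20 N), and leave the other things on the bench where they are.

Things in the scene. Friction and masses are not known exactly. Their poses are not given: they have to be found in the camera images.
- indexer: Fixed indexing machine: grey base 250 mm square, round aluminium table (radius 128 mm, top 70 mm above the bench), clear dust hood over the rear, handwheel at the front right. Origin on the table's vertical axis at bench level, z up; -x is the open front (loading side), facing the robot give or take 10 degrees; -y is the handwheel side.
- hood_edge (a point): Middle of the front upper edge of the hood, 25 mm in front of the table's axis. The flat roof is 151 mm above the bench (underside 148 mm), 296 mm wide, and runs 163 mm back from here; walls at the sides and back. Only the nest at the front is open from above; the other three are under the roof and come out only when the table is turned.
- nest0 (a point): Centre of the floor of nest 0 on the table, 85 mm from the table's axis, 70 mm above the bench; at the open front when the handwheel reads 0. Each nest is a plain round place, about 62 mm inside, walled by a wooden ring 8 mm high and about 74 mm outside. The point turns with the table.
- nest1 (a point): Centre of the floor of nest 1 on the table, 85 mm from the table's axis, 70 mm above the bench; comes to the front after 2 turns of the handwheel (reading 4 pi). Each nest is a plain round place, about 62 mm inside, walled by a wooden ring 8 mm high and about 74 mm outside. The point turns with the table.
- nest2 (a point): Centre of the floor of nest 2 on the table, 85 mm from the table's axis, 70 mm above the bench; comes to the front after 4 turns (8 pi). Each nest is a plain round place, about 62 mm inside, walled by a wooden ring 8 mm high and about 74 mm outside. The point turns with the table.
- nest3 (a point): Centre of the floor of nest 3 on the table, 85 mm from the table's axis, 70 mm above the bench; comes to the front after 6 turns (12 pi). Each nest is a plain round place, about 62 mm inside, walled by a wooden ring 8 mm high and about 74 mm outside. The point turns with the table.
- load_mark (a point): Fixed point above the brass pointer's side of the machine: the place, 85 mm in front of the table's axis and 70 mm above the bench, where a nest's centre stands when that nest is exactly at the open front.
- wheel_axis (a point): Point on the vertical axis of the handwheel, fixed on the machine, 105 mm above the bench. The wheel is 114 mm across, its rim's top 77 mm above the bench.
- handle (a point): Middle of the handwheel's upright crank handle: black round grip 23 mm in diameter, 77 to 125 mm above the bench (this point at 105 mm), 48 mm from the wheel's axis. It spins freely on its pin, so a gripper holding it can keep its heading while it goes round. At reading 0 and after each whole turn it lies on the machine's -x side of the wheel's axis.
- handwheel (a joint): Angle of the handwheel, rad, 0 at the start, growing clockwise seen from above; no stops in reach, either way allowed. It drives the table by an 8:1 gear: the table turns the same way, 45 degrees for each full turn, so two full turns bring up the next nest. Takes about 2 N at the handle; stays where it is left.
- bobbin_1: A turned pale maple bobbin standing upright, 45 mm in diameter at its two flanges (waist narrower to look at, but it grips like a straight cylinder), 66 mm tall, about 0.08 kg, freshly lacquered. Origin at the centre of its underside, z up. It stands on the bench on the right at the start, or is absent (2 or 3 are there).
- bobbin_2: A turned pale maple bobbin standing upright, 45 mm in diameter at its two flanges (waist narrower to look at, but it grips like a straight cylinder), 66 mm tall, about 0.08 kg, freshly lacquered. Origin at the centre of its underside, z up. It stands on the bench on the right at the start, or is absent (2 or 3 are there).
- bobbin_3: A turned pale maple bobbin standing upright, 45 mm in diameter at its two flanges (waist narrower to look at, but it grips like a straight cylinder), 66 mm tall, about 0.08 kg, freshly lacquered. Origin at the centre of its underside, z up. It stands on the bench on the right at the start, or is absent (2 or 3 are there).
- knob_1: Turned dark cherry drawer knob, 41 mm tall, 0.08 kg, lacquered: a belly 46 mm in diameter, widest 12 mm up and tapering above, and a button top 24 mm in diameter from 28 to 41 mm up, the easiest part to grip. Origin at the centre of its underside, z up. At the start it stands in nest 1 under the hood, or is absent (1 or 2 knobs are there).
- knob_2: Turned dark cherry drawer knob, 41 mm tall, 0.08 kg, lacquered: a belly 46 mm in diameter, widest 12 mm up and tapering above, and a button top 24 mm in diameter from 28 to 41 mm up, the easiest part to grip. Origin at the centre of its underside, z up. At the start it stands in nest 2 under the hood, or is absent (1 or 2 knobs are there).
- knob_3: Turned dark cherry drawer knob, 41 mm tall, 0.08 kg, lacquered: a belly 46 mm in diameter, widest 12 mm up and tapering above, and a button top 24 mm in diameter from 28 to 41 mm up, the easiest part to grip. Origin at the centre of its underside, z up. At the start it stands in nest 3 under the hood, or is absent (1 or 2 knobs are there).
- tray: Loose shallow open wooden tray with a grey felt floor, 112 x 190 mm (x, y), rim 16 mm high and 6 mm thick, floor 6 mm above its underside, 0.7 kg, on the bench on the right near the robot. Origin at the centre of its underside, long side along y.
- wax_tin: Bystander: round tin with a lid, 69 mm in diameter, 35 mm high, on the bench between the chest and the vice.
- masking_tape: Bystander: roll of masking tape, 68 mm in diameter, 24 mm high, beyond the bobbins.
- sand_block: Bystander: sanding block, 52 x 98 x 24 mm, beyond the bobbins.
There are look-alikes about, which are no part of the job. What is shaped like the bobbin_3 but purple is not meant.

How it is judged:
By the outcome, as a careful person would: the job done as asked, in the order asked, and still so for the second after the job is handed in, with the robot touching nothing.
Of bobbin_1, bobbin_2, bobbin_3 only 2 to 3 are there at a start; the rules pass over those that are not, and their reading is None.
Of knob_1, knob_2, knob_3 only 1 to 2 are there at a start; the rules pass over those that are not, and their reading is None.
At some moment in a run one of tray may be knocked a few centimetres aside while the robot is not near it.
It also fails if it takes over 210 s, if anything falls off the work surface, if the arm or the gripper's body presses on something with over 40 N, if the wrist force passes 120 N, or if a joint passes its speed limit or range.

## Working session

There is one attempt and no reset: what is moved stays moved. The work goes in short steps, Python scripts to look and compute and a shell command to move; the robot and the scene stay as the last step left them, time stands still between calls to the robot, and variables do not carry over. Pictures are saved under pics/ and viewed, at most 14 in all, crops included, and the job is handed in when it is done.

```bash
mkdir -p pics; cat > h.py <<'E'
import numpy as np, cv2
from station import telemetry, viewer, job, search_frame, cut_out
from scipy.spatial.transform import Rotation as R
def ray(c,px):
    K=np.array([[c['fx'],0,c['cx']],[0,c['fy'],c['cy']],[0,0,1.]])
    u=cv2.undistortPoints(np.array([[px]],float),K,np.array([c['k1'],0,0,0,0.]))[0,0]
    rot=np.array(c['rotation']); rot=rot if rot.shape==(3,3) else R.from_quat(np.roll(rot,-1)).as_matrix()
    return np.array(c['origin']), rot@np.array([u[0],-u[1],-1])
def at(c,px,z):
    o,d=ray(c,px); return o+d*(z-o[2])/d[2]
def tri(c1,p1,c2,p2):
    o1,d1=ray(c1,p1);o2,d2=ray(c2,p2)
    s=np.linalg.lstsq(np.c_[d1,-d2],o2-o1,rcond=None)[0]
    a=o1+d1*s[0];b=o2+d2*s[1];return (a+b)/2,np.linalg.norm(a-b)
def proj(c,P):
    rot=np.array(c['rotation']); rot=rot if rot.shape==(3,3) else R.from_quat(np.roll(rot,-1)).as_matrix()
    v=rot.T@(np.array(P,float)-c['origin']); s=np.array([v[0],-v[1]])/-v[2]
    s=s*(1+c['k1']*(s@s)); return np.array([c['cx']+c['fx']*s[0],c['cy']+c['fy']*s[1]])
def save(c,n): cv2.imwrite('pics/'+n,cv2.cvtColor(np.asarray(c['img']),cv2.COLOR_RGB2BGR))
E
python3 - <<'E'
from h import *
np.set_printoptions(precision=3,suppress=True)
for n in ['top','side']:
    c=viewer.read_camera(n); save(c,n+'0.png'); print(n,c['origin'],np.array(c['rotation']).tolist(),c['fx'],c['k1'])
    for t,z in [('handle',.125),('bobbin_1',.066),('knob_1',.11),('tray',.016),('load_mark',.07),('indexer',.07),('hood_edge',.15),('nest0',.07),('wheel_axis',.077)]:
        print(t,[(round(r['score'],2),np.round(r['pixel']).tolist(),at(c,r['pixel'],z)) for r in search_frame(n,t)][:6])
o=telemetry.get_obs(); print(o['t'],o['eef_pos'],o['tool_rot'])
E
```

```text
top [0.334 0.002 1.376] [0.7081812362918883, 0.0584058935808201, -0.06742077277420518, -0.700373134520198] 463.6289571324082 -0.03688360831581805
handle [(0.82, [236.0, 240.0], array([0.478, 0.103, 0.125])), (0.35, [188.0, 192.0], array([0.61 , 0.238, 0.125])), (0.24, [180.0, 216.0], array([0.543, 0.256, 0.125]))]
bobbin_1 [(0.81, [412.0, 245.0], array([ 0.478, -0.395,  0.066])), (0.79, [410.0, 275.0], array([ 0.392, -0.386,  0.066])), (0.75, [397.0, 208.0], array([ 0.584, -0.355,  0.066])), (0.52, [357.0, 212.0], array([ 0.569, -0.239,  0.066]))]
knob_1 []
tray [(0.61, [357.0, 271.0], array([ 0.406, -0.244,  0.016]))]
load_mark [(0.84, [188.0, 191.0], array([0.626, 0.25 , 0.07 ])), (0.69, [357.0, 214.0], array([ 0.564, -0.237,  0.07 ]))]
indexer [(0.89, [190.0, 192.0], array([0.623, 0.242, 0.07 ])), (0.6, [236.0, 244.0], array([0.475, 0.106, 0.07 ]))]
hood_edge [(0.56, [189.0, 191.0], array([0.609, 0.232, 0.15 ]))]
nest0 [(0.63, [374.0, 188.0], array([ 0.642, -0.289,  0.07 ])), (0.56, [180.0, 217.0], array([0.55 , 0.268, 0.07 ])), (0.52, [187.0, 195.0], array([0.613, 0.251, 0.07 ]))
[... 260 characters left out ...]
432, 0.171, 0.125]))]
bobbin_1 [(0.7, [388.0, 198.0], array([ 0.364, -0.336,  0.066])), (0.65, [360.0, 191.0], array([ 0.461, -0.339,  0.066])), (0.52, [317.0, 202.0], array([ 0.541, -0.186,  0.066]))]
knob_1 []
tray []
load_mark [(0.65, [201.0, 259.0], array([0.615, 0.261, 0.07 ]))]
indexer [(0.69, [203.0, 262.0], array([0.605, 0.266, 0.07 ])), (0.26, [212.0, 267.0], array([0.57, 0.27, 0.07]))]
hood_edge [(0.84, [206.0, 261.0], array([0.512, 0.347, 0.15 ])), (0.5, [283.0, 249.0], array([0.404, 0.22 , 0.15 ]))]
nest0 [(0.78, [211.0, 271.0], array([0.561, 0.286, 0.07 ]))]
wheel_axis [(0.95, [200.0, 260.0], array([0.605, 0.273, 0.077]))]
1.0 [ 0.224 -0.637  0.231] [-0.     0.986  0.169  0.   ]
```

View pics/top0.png

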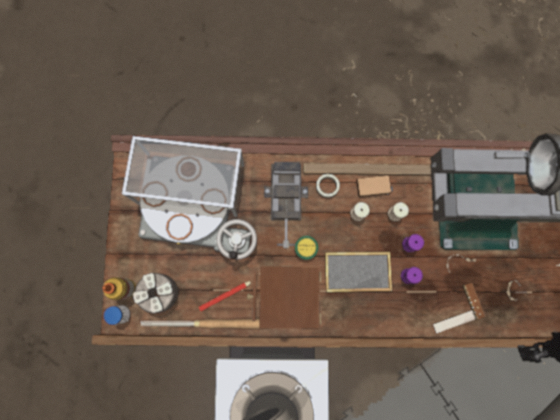

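View pics/side0.png

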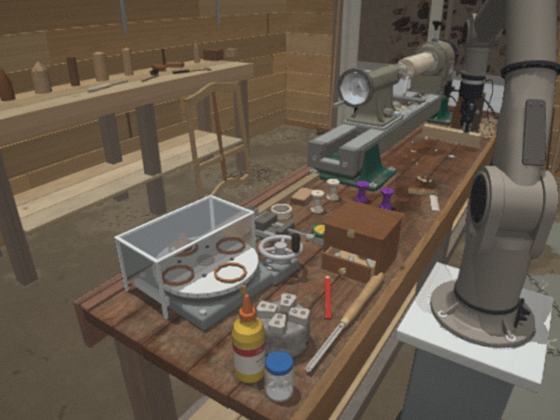

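```bash
python3 - <<'E'
from h import *
i=cv2.imread('pics/top0.png')
cv2.imwrite('pics/m1.png',cv2.resize(i[125:270,112:272],None,fx=5,fy=4.1,interpolation=3)[:, :800] if 0 else cv2.resize(i[128:268,114:270],None,fx=4.2,fy=4.2,interpolation=3))
cv2.imwrite('pics/m2.png',cv2.resize(i[160:325,250:440],None,fx=3.6,fy=3.6,interpolation=3))
E
```

```text
(no output)
```

View pics/m1.png

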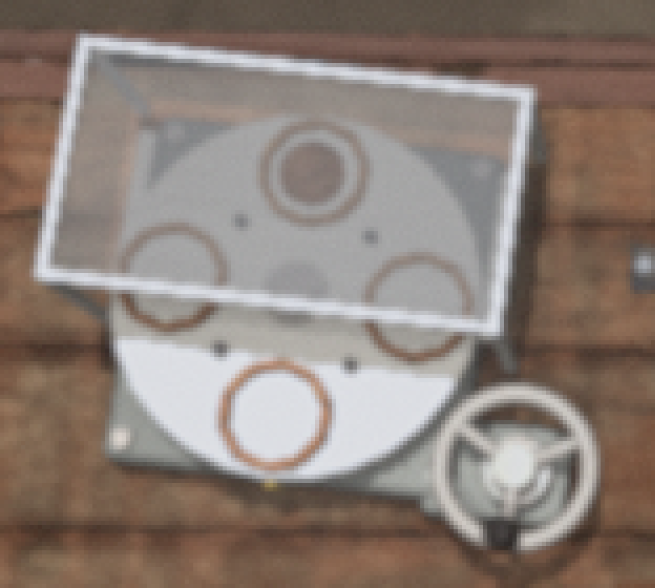

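View pics/m2.png

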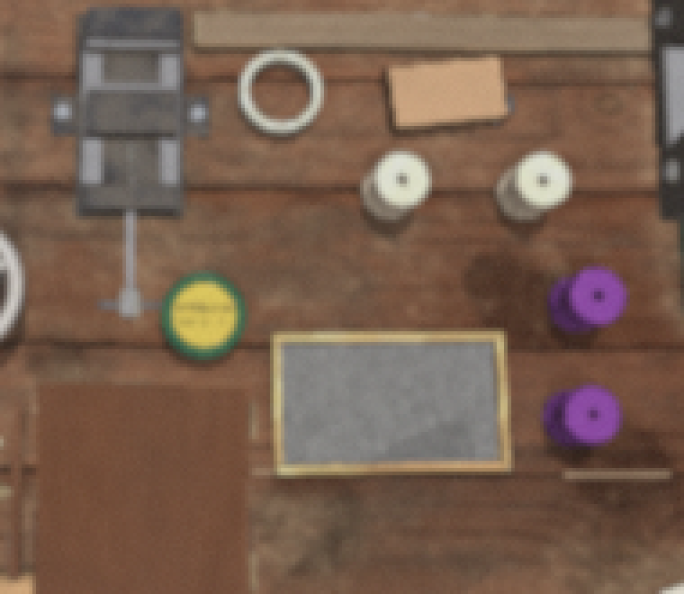

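```bash
cat >> h.py <<'E'
def plan(P,h=None):
    "shift in tool axes, and z turn in deg, to TCP position P with tool x at world heading h deg (half-turn equivalent)"
    o=telemetry.get_obs(); q=np.array(o['tool_rot']); M=R.from_quat(np.roll(q,-1)).as_matrix()
    d=M.T@(np.array(P)-o['eef_pos']); h0=np.degrees(np.arctan2(M[1,0],M[0,0]))
    a=0 if h is None else (-(h-h0)+90)%180-90
    print('plan',np.round(d,4),'rot z',round(a,1),'heading now',round(h0,1),'t',round(o['t'],2),'q7',round(o['q'][6],2))
E
python3 - <<'E'
from h import *
np.set_printoptions(precision=4,suppress=True)
t=viewer.read_camera('top'); s=viewer.read_camera('side')
m=lambda x,y:(114+x/4.2,128+y/4.2)
k=lambda x,y:(250+x/3.6,160+y/3.6)
r=[at(t,m(*p),.076) for p in [(275,414),(314,172),(174,277),(418,306)]]
print('rings',r)
ax=np.mean(r,0); print('axis',ax, [np.linalg.norm(x-ax) for x in r])
f=r[0]-r[1]; f/=np.linalg.norm(f); l=r[2]-r[3]; print('-x dir',np.degrees(np.arctan2(-f[1],-f[0])),'y dir',np.degrees(np.arctan2(l[1],l[0]))-90)
print('load',ax+.085*f)
w=at(t,m(517,467),.077);print('wheel',w)
hs=cut_out('top','handle')[0];hp=hs['pixel'];ss=cut_out('side','handle')[0]
print('handle seg',hs['pixels'].sum(),hp, ss['pixels'].sum(),ss['pixel'])
print('handle top dark',at(t,m(502,533),.125))
for p in [(402,180),(543,180)]: print('bobbin',at(t,k(*p),.066))
c=[at(t,k(*p),.016) for p in [(273,333),(507,333),(512,470),(276,475)]]; print('tray',c,np.mean(c,0))
print('chest',[at(t,k(*p),.1) for p in [(36,383),(248,383)]], 'vice', at(t,k(130,10),.1),at(t,k(130,300),.08))
plan([.45,-.3,.3],0)
E
```

```text
rings [array([0.5209, 0.2671, 0.076 ]), array([0.6896, 0.2484, 0.076 ]), array([0.6144, 0.3406, 0.076 ]), array([0.5963, 0.1734, 0.076 ])]
axis [0.6053 0.2574 0.076 ] [np.float64(0.0849681054675917), np.float64(0.08477469105102313), np.float64(0.083755108988998), np.float64(0.08448526869175121)]
-x dir -6.348285466772716 y dir -6.188317780576995
load [0.5208 0.2668 0.076 ]
wheel [0.4868 0.1031 0.077 ]
handle seg 754 [236.2, 239.2] 914 [281.6, 243.4]
handle top dark [0.4385 0.1079 0.125 ]
bobbin [ 0.5768 -0.2526  0.066 ]
bobbin [ 0.5782 -0.3664  0.066 ]
tray [array([ 0.4577, -0.1537,  0.016 ]), array([ 0.4596, -0.3461,  0.016 ]), array([ 0.3487, -0.3468,  0.016 ]), array([ 0.3432, -0.1553,  0.016 ])] [ 0.4023 -0.2505  0.016 ]
chest [array([0.41  , 0.0368, 0.1   ]), array([ 0.4117, -0.1247,  0.1   ])] vice [ 0.7048 -0.0327  0.1   ] [ 0.4764 -0.0349  0.08  ]
plan [ 0.3247 -0.2425 -0.0687] rot z 19.4 heading now 19.4 t 1.2 q7 -0.08
```

```bash
T='python3 -m crank'; python3 -m crank '[{"delta_rot":[0,0,25.7],"xyz":[0.325,-0.243,-0.069],"fingers":-0.2},{"delta_rot":[0,0,25.7],"xyz":[0.325,-0.243,-0.069],"fingers":-0.2},{"delta_rot":[0,0,25.7],"xyz":[0.325,-0.243,-0.069],"fingers":-0.2},{"delta_rot":[0,0,25.7],"xyz":[0.325,-0.243,-0.069],"fingers":-0.2},{"delta_rot":[0,0,25.7],"xyz":[0.325,-0.243,-0.069],"fingers":-0.2},{"delta_rot":[0,0,25.7],"xyz":[0.325,-0.243,-0.069],"fingers":-0.2},{"delta_rot":[0,0,25.7],"xyz":[0.325,-0.243,-0.069],"fingers":-0.2},{"delta_rot":[0,0,25.7],"xyz":[0.325,-0.243,-0.069],"fingers":-0.2},{"delta_rot":[0,0,25.7],"xyz":[0.325,-0.243,-0.069],"fingers":-0.2},{"delta_rot":[0,0,25.7],"xyz":[0.325,-0.243,-0.069],"fingers":-0.2}]' 25
python3 -c "
from h import *
plan([.4389,.1082,.18],-6.3)"
```

```text
t: 2.2
eef_pos: [0.4518, -0.2973, 0.3009]
tool_rot: [-0.0, 0.999, -0.052, 0.001]
contact_force: [-0.7, -0.3, 0.5]
gripper_width: 0.598
grasp_force: 0.0
plan [-0.0554 -0.4019  0.1208] rot z 0.3 heading now -6.0 t 2.2 q7 -1.22
```

```bash
python3 -m crank '[{"delta_rot":[0,0,0],"xyz":[-0.056,-0.402,0.0],"fingers":-0.2},{"delta_rot":[0,0,0],"xyz":[-0.056,-0.402,0.0],"fingers":-0.2},{"delta_rot":[0,0,0],"xyz":[-0.056,-0.402,0.0],"fingers":-0.2},{"delta_rot":[0,0,0],"xyz":[-0.056,-0.402,0.0],"fingers":-0.2},{"delta_rot":[0,0,0],"xyz":[-0.056,-0.402,0.0],"fingers":-0.2},{"delta_rot":[0,0,0],"xyz":[-0.056,-0.402,0.0],"fingers":-0.2},{"delta_rot":[0,0,0],"xyz":[-0.056,-0.402,0.0],"fingers":-0.2},{"delta_rot":[0,0,0],"xyz":[-0.056,-0.402,0.12],"fingers":-0.2},{"delta_rot":[0,0,0],"xyz":[-0.056,-0.402,0.12],"fingers":-0.2},{"delta_rot":[0,0,0],"xyz":[-0.056,-0.402,0.12],"fingers":-0.2}]'
python3 -c "
from h import *
plan([.4389,.1082,.097],-6.3)"
```

```text
t: 3.2
eef_pos: [0.4375, 0.105, 0.1776]
tool_rot: [0.001, 0.998, -0.056, -0.001]
contact_force: [0.0, -0.5, 0.4]
gripper_width: 0.599
grasp_force: 0.0
plan [ 0.0012 -0.0034  0.0806] rot z -0.1 heading now -6.4 t 3.2 q7 -2.17
```

```bash
python3 -m crank '[{"delta_rot":[0,0,0],"xyz":[0.001,-0.003,0.03],"fingers":-0.2},{"delta_rot":[0,0,0],"xyz":[0.001,-0.003,0.06],"fingers":-0.2},{"delta_rot":[0,0,0],"xyz":[0.001,-0.003,0.08],"fingers":-0.2},{"delta_rot":[0,0,0],"xyz":[0.001,-0.003,0.08],"fingers":0.6},{"delta_rot":[0,0,0],"xyz":[0.001,-0.003,0.08],"fingers":0.6},{"delta_rot":[0,0,0],"xyz":[0.001,-0.003,0.08],"fingers":0.6},{"delta_rot":[0,0,0],"xyz":[0.001,-0.003,0.08],"fingers":0.6},{"delta_rot":[0,0,0],"xyz":[0.001,-0.003,0.08],"fingers":0.6},{"delta_rot":[0,0,0],"xyz":[0.001,-0.003,0.08],"fingers":0.6}]' 20
```

```text
t: 4.1
eef_pos: [0.4401, 0.1085, 0.1006]
tool_rot: [0.0, 0.998, -0.055, 0.0]
contact_force: [2.5, -1.8, -9.5]
gripper_width: 0.252
grasp_force: 21.3
```

```bash
python3 -m crank '[{"delta_rot":[0,0,0],"xyz":[0.0023,-0.0148,0],"fingers":0.5},{"delta_rot":[0,0,0],"xyz":[0.0092,-0.0282,0],"fingers":0.5},{"delta_rot":[0,0,0],"xyz":[0.0198,-0.0388,0],"fingers":0.5},{"delta_rot":[0,0,0],"xyz":[0.0332,-0.0457,0],"fingers":0.5},{"delta_rot":[0,0,0],"xyz":[0.048,-0.048,0],"fingers":0.5},{"delta_rot":[0,0,0],"xyz":[0.0628,-0.0457,0],"fingers":0.5},{"delta_rot":[0,0,0],"xyz":[0.0762,-0.0388,0],"fingers":0.5},{"delta_rot":[0,0,0],"xyz":[0.0868,-0.0282,0],"fingers":0.5},{"delta_rot":[0,0,0],"xyz":[0.0937,-0.0148,0],"fingers":0.5},{"delta_rot":[0,0,0],"xyz":[0.096,0,0],"fingers":0.5}]'
```

```text
t: 5.1
eef_pos: [0.5357, 0.0975, 0.1005]
tool_rot: [-0.0, 0.998, -0.055, 0.0]
contact_force: [-5.8, 4.3, -0.7]
gripper_width: 0.256
grasp_force: 22.3
```

```bash
python3 -m crank '[{"delta_rot":[0,0,0],"xyz":[0,0,0],"fingers":0.5},{"delta_rot":[0,0,0],"xyz":[0,0,0],"fingers":0.48},{"delta_rot":[0,0,0],"xyz":[0,0,0],"fingers":0.48}]'
```

```text
t: 5.4
eef_pos: [0.5354, 0.0969, 0.1005]
tool_rot: [0.001, 0.998, -0.056, 0.0]
contact_force: [-1.1, -2.0, -1.7]
gripper_width: 0.261
grasp_force: 18.4
```

```bash
python3 -m crank '[{"delta_rot":[0,0,0],"xyz":[-0.0092,0.0282,0],"fingers":0.48},{"delta_rot":[0,0,0],"xyz":[-0.0332,0.0457,0],"fingers":0.48},{"delta_rot":[0,0,0],"xyz":[-0.0628,0.0457,0],"fingers":0.48},{"delta_rot":[0,0,0],"xyz":[-0.0868,0.0282,0],"fingers":0.48},{"delta_rot":[0,0,0],"xyz":[-0.096,0,0],"fingers":0.48}]'
python3 - <<'E'
from h import *
c=viewer.read_camera('top'); i=cv2.cvtColor(c['img'],cv2.COLOR_RGB2BGR)
cv2.imwrite('pics/m3.png',cv2.resize(i[128:268,114:270],None,fx=4.2,fy=4.2,interpolation=3))
E
```

```text
t: 5.9
eef_pos: [0.439, 0.1066, 0.1012]
tool_rot: [0.002, 0.998, -0.056, 0.001]
contact_force: [6.2, -6.4, 1.6]
gripper_width: 0.262
grasp_force: 17.9
```

View pics/m3.png

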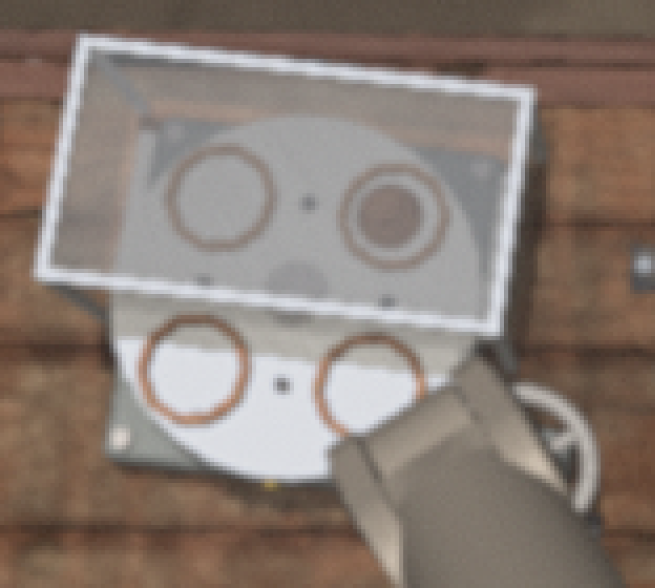

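```bash
python3 -m crank '[{"delta_rot":[0,0,0],"xyz":[0.0092,-0.0282,0],"fingers":0.48},{"delta_rot":[0,0,0],"xyz":[0.0332,-0.0457,0],"fingers":0.48},{"delta_rot":[0,0,0],"xyz":[0.0628,-0.0457,0],"fingers":0.48},{"delta_rot":[0,0,0],"xyz":[0.0868,-0.0282,0],"fingers":0.48},{"delta_rot":[0,0,0],"xyz":[0.096,0,0],"fingers":0.48},{"delta_rot":[0,0,0],"xyz":[0.0868,0.0282,0],"fingers":0.48},{"delta_rot":[0,0,0],"xyz":[0.0628,0.0457,0],"fingers":0.48},{"delta_rot":[0,0,0],"xyz":[0.0332,0.0457,0],"fingers":0.48},{"delta_rot":[0,0,0],"xyz":[0.0092,0.0282,0],"fingers":0.48},{"delta_rot":[0,0,0],"xyz":[0,0,0],"fingers":0.48}]'
```

```text
t: 6.95
eef_pos: [0.4396, 0.1067, 0.1013]
tool_rot: [0.001, 0.998, -0.056, 0.001]
contact_force: [8.9, -5.8, -0.5]
gripper_width: 0.259
grasp_force: 17.7
```

```bash
python3 -m crank '[{"delta_rot":[0,0,0],"xyz":[0.0092,-0.0282,0],"fingers":0.48},{"delta_rot":[0,0,0],"xyz":[0.0332,-0.0457,0],"fingers":0.48},{"delta_rot":[0,0,0],"xyz":[0.0628,-0.0457,0],"fingers":0.48},{"delta_rot":[0,0,0],"xyz":[0.0868,-0.0282,0],"fingers":0.48},{"delta_rot":[0,0,0],"xyz":[0.096,0,0],"fingers":0.48},{"delta_rot":[0,0,0],"xyz":[0.0868,0.0282,0],"fingers":0.48},{"delta_rot":[0,0,0],"xyz":[0.0628,0.0457,0],"fingers":0.48},{"delta_rot":[0,0,0],"xyz":[0.0332,0.0457,0],"fingers":0.48},{"delta_rot":[0,0,0],"xyz":[0.0092,0.0282,0],"fingers":0.48},{"delta_rot":[0,0,0],"xyz":[0,0,0],"fingers":0.48}]'
```

```text
t: 7.95
eef_pos: [0.4399, 0.1068, 0.1015]
tool_rot: [0.001, 0.998, -0.056, 0.001]
contact_force: [8.4, -5.6, 1.5]
gripper_width: 0.263
grasp_force: 17.6
```

```bash
python3 -m crank '[{"delta_rot":[0,0,0],"xyz":[0.0092,-0.0282,0],"fingers":0.48},{"delta_rot":[0,0,0],"xyz":[0.0332,-0.0457,0],"fingers":0.48},{"delta_rot":[0,0,0],"xyz":[0.0628,-0.0457,0],"fingers":0.48},{"delta_rot":[0,0,0],"xyz":[0.0868,-0.0282,0],"fingers":0.48},{"delta_rot":[0,0,0],"xyz":[0.096,0,0],"fingers":0.48},{"delta_rot":[0,0,0],"xyz":[0.0868,0.0282,0],"fingers":0.48},{"delta_rot":[0,0,0],"xyz":[0.0628,0.0457,0],"fingers":0.48},{"delta_rot":[0,0,0],"xyz":[0.0332,0.0457,0],"fingers":0.48},{"delta_rot":[0,0,0],"xyz":[0.0092,0.0282,0],"fingers":0.48},{"delta_rot":[0,0,0],"xyz":[0,0,0],"fingers":0.48}]'; python3 -m crank '[{"delta_rot":[0,0,0],"xyz":[0,0,0],"fingers":0.48},{"delta_rot":[0,0,0],"xyz":[0,0,0],"fingers":0.48},{"delta_rot":[0,0,0],"xyz":[0,0,0],"fingers":0.48},{"delta_rot":[0,0,0],"xyz":[0,0,0],"fingers":-0.1},{"delta_rot":[0,0,0],"xyz":[0,0,0],"fingers":-0.1},{"delta_rot":[0,0,0],"xyz":[0,0,-0.04],"fingers":-0.1},{"delta_rot":[0,0,0],"xyz":[0,0,-0.08],"fingers":-0.1},{"delta_rot":[0,0,0],"xyz":[0,0,-0.13],"fingers":-0.1}]'
python3 - <<'E'
from h import *
plan([.5208,.2668,.23],-6.3)
E
```

```text
t: 8.95
eef_pos: [0.4401, 0.1069, 0.1015]
tool_rot: [0.001, 0.998, -0.056, 0.002]
contact_force: [9.5, -6.3, -0.1]
gripper_width: 0.262
grasp_force: 17.5
t: 9.75
eef_pos: [0.439, 0.1082, 0.2306]
tool_rot: [0.0, 0.998, -0.055, -0.001]
contact_force: [2.3, 0.7, 0.2]
gripper_width: 0.549
grasp_force: 0.0
plan [ 0.0639 -0.1666  0.0003] rot z -0.0 heading now -6.3 t 9.75 q7 -2.14
```

```bash
python3 - <<'E'
from h import *
c=viewer.read_camera('top'); s=viewer.read_camera('side')
for n,cc in (('top',c),('side',s)):
    for r in search_frame(n,'knob_1')[:3]: print(n,r['score'],np.round(r['pixel'],1),at(cc,r['pixel'],.095))
print('tray',[(r['score'],at(c,r['pixel'],.006)) for r in cut_out('top','tray')[:2]])
p=proj(c,[.5208,.2668,.111]); print(p)
i=cv2.cvtColor(c['img'],cv2.COLOR_RGB2BGR)
a=cv2.resize(i[128:268,114:270],None,fx=3,fy=3,interpolation=3); j=cv2.cvtColor(s['img'],cv2.COLOR_RGB2BGR)
b=cv2.resize(j[190:330,110:220],None,fx=3,fy=3,interpolation=3); cv2.imwrite('pics/m4.png',np.hstack([a,b]))
E
```

```text
top 0.34 [329.1 179.4] [ 0.65894398 -0.15570364  0.095     ]
side 0.76 [230.8 269.9] [0.50149275 0.28351703 0.095     ]
tray [(0.7, array([ 0.40490252, -0.24300882,  0.006     ]))]
[177.09636492 224.76065757]
```

View pics/m4.png

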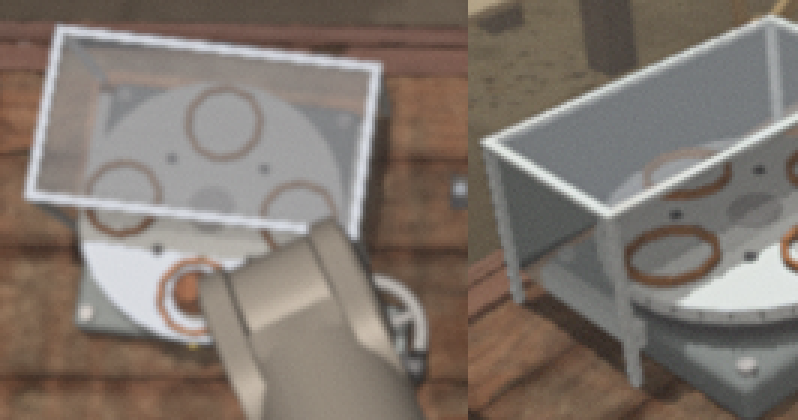

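```bash
python3 -m crank '[{"delta_rot":[0,0,0],"xyz":[0.064,-0.167,0],"fingers":-0.3},{"delta_rot":[0,0,0],"xyz":[0.064,-0.167,0],"fingers":-0.3},{"delta_rot":[0,0,0],"xyz":[0.064,-0.167,0],"fingers":-0.3},{"delta_rot":[0,0,0],"xyz":[0.064,-0.167,0],"fingers":-0.3},{"delta_rot":[0,0,0],"xyz":[0.064,-0.167,0.04],"fingers":-0.3},{"delta_rot":[0,0,0],"xyz":[0.064,-0.167,0.08],"fingers":-0.3},{"delta_rot":[0,0,0],"xyz":[0.064,-0.167,0.115],"fingers":-0.3},{"delta_rot":[0,0,0],"xyz":[0.064,-0.167,0.136],"fingers":-0.3},{"delta_rot":[0,0,0],"xyz":[0.064,-0.167,0.136],"fingers":-0.3}]'
python3 - <<'E'
from h import *
s=viewer.read_camera('side'); j=cv2.cvtColor(s['img'],cv2.COLOR_RGB2BGR)
cv2.imwrite('pics/m5.png',cv2.resize(j[180:330,150:310],None,fx=4,fy=4,interpolation=3)); plan([.5208,.2668,.094],-6.3)
E
```

```text
t: 10.9
eef_pos: [0.5185, 0.2659, 0.0891]
tool_rot: [0.003, 0.998, -0.055, -0.004]
contact_force: [-0.7, -1.0, 0.3]
gripper_width: 0.652
grasp_force: 0.0
plan [ 0.0009  0.     -0.0024] rot z 0.0 heading now -6.3 t 10.95 q7 -2.55
```

View pics/m5.png

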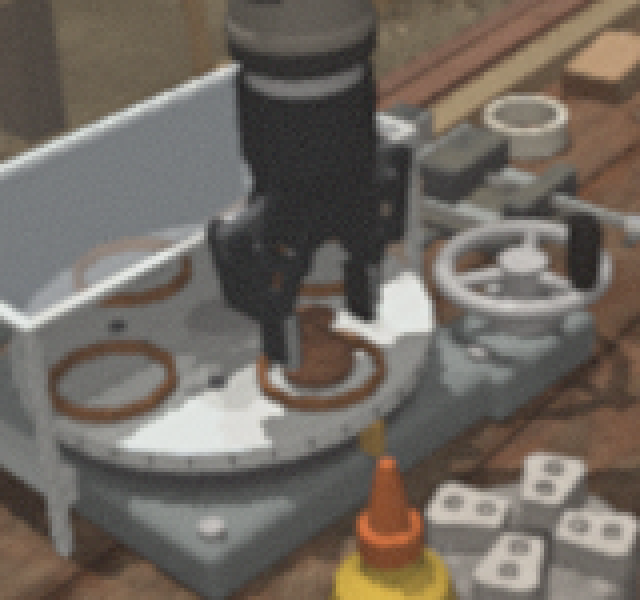

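```bash
python3 -m crank '[{"delta_rot":[0,0,0],"xyz":[0.001,0,-0.0025],"fingers":0.2},{"delta_rot":[0,0,0],"xyz":[0.001,0,-0.0025],"fingers":0.35},{"delta_rot":[0,0,0],"xyz":[0.001,0,-0.0025],"fingers":0.4},{"delta_rot":[0,0,0],"xyz":[0.001,0,-0.0025],"fingers":0.41},{"delta_rot":[0,0,0],"xyz":[0.001,0,-0.0025],"fingers":0.42},{"delta_rot":[0,0,0],"xyz":[0.001,0,-0.0025],"fingers":0.42},{"delta_rot":[0,0,0],"xyz":[0.001,0,-0.0025],"fingers":0.42}]' 20
```

```text
t: 11.65
eef_pos: [0.5227, 0.268, 0.0969]
tool_rot: [0.0, 0.998, -0.055, 0.0]
contact_force: [-0.4, -0.2, 0.2]
gripper_width: 0.288
grasp_force: 0.0
```

```bash
python3 -m crank '[{"delta_rot":[0,0,0],"xyz":[0,0,0.0015],"fingers":0.44},{"delta_rot":[0,0,0],"xyz":[0,0,0.0015],"fingers":0.45},{"delta_rot":[0,0,0],"xyz":[0,0,0.0015],"fingers":0.45},{"delta_rot":[0,0,0],"xyz":[0,0,0.0015],"fingers":0.45}]'
```

```text
t: 12.05
eef_pos: [0.5227, 0.268, 0.0953]
tool_rot: [0.0, 0.998, -0.055, -0.0]
contact_force: [-0.5, 0.7, 1.6]
gripper_width: 0.271
grasp_force: 0.1
```

```bash
python3 -m crank '[{"delta_rot":[0,0,0],"xyz":[0,0,0],"fingers":0.47},{"delta_rot":[0,0,0],"xyz":[0,0,0],"fingers":0.49},{"delta_rot":[0,0,0],"xyz":[0,0,0],"fingers":0.49},{"delta_rot":[0,0,0],"xyz":[0,0,0],"fingers":0.49}]'
```

```text
t: 12.45
eef_pos: [0.5227, 0.268, 0.0953]
tool_rot: [0.0, 0.998, -0.055, 0.0]
contact_force: [-0.3, -0.3, 0.2]
gripper_width: 0.254
grasp_force: 11.1
```

```bash
python3 -m crank '[{"delta_rot":[0,0,0],"xyz":[0,0,-0.01],"fingers":0.49},{"delta_rot":[0,0,0],"xyz":[0,0,-0.03],"fingers":0.49},{"delta_rot":[0,0,0],"xyz":[0,0,-0.06],"fingers":0.49},{"delta_rot":[0,0,0],"xyz":[0,0,-0.1],"fingers":0.49},{"delta_rot":[0,0,0],"xyz":[0,0,-0.14],"fingers":0.49},{"delta_rot":[0,0,0],"xyz":[0,0,-0.18],"fingers":0.49},{"delta_rot":[0,0,0],"xyz":[0,0,-0.18],"fingers":0.49}]'
python3 - <<'E'
from h import *
c=viewer.read_camera('top'); s=viewer.read_camera('side')
m=cut_out('top','tray')
for r in m[:2]:
    b=cv2.minAreaRect(np.argwhere(r['pixels'])[:,::-1].astype(np.float32)); 
    q=np.array([at(c,p,.016) for p in cv2.boxPoints(b)]); print(r['score'],q.round(3).tolist(),q.mean(0))
plan([.40,-.2,.275],0)
j=cv2.cvtColor(s['img'],cv2.COLOR_RGB2BGR)
cv2.imwrite('pics/m6.png',np.hstack([cv2.resize(j[100:300,150:310],None,fx=2.5,fy=2.5,interpolation=3),cv2.resize(cv2.cvtColor(c['img'],cv2.COLOR_RGB2BGR)[200:360,300:440],None,fx=2.5,fy=2.5)[:500].copy() if 0 else cv2.resize(cv2.cvtColor(c['img'],cv2.COLOR_RGB2BGR)[160:360,300:440],None,fx=2.5,fy=2.5)]))
E
```

```text
t: 13.15
eef_pos: [0.525, 0.2703, 0.2823]
tool_rot: [-0.003, 0.998, -0.055, 0.005]
contact_force: [-0.2, 0.5, 0.4]
gripper_width: 0.257
grasp_force: 11.1
0.58 [[0.456, -0.151, 0.016], [0.458, -0.347, 0.016], [0.347, -0.343, 0.016], [0.346, -0.151, 0.016]] [ 0.4018716  -0.24787358  0.016     ]
plan [-7.040e-02  4.783e-01  4.000e-04] rot z -6.3 heading now -6.3 t 13.3 q7 -2.43
```

View pics/m6.png

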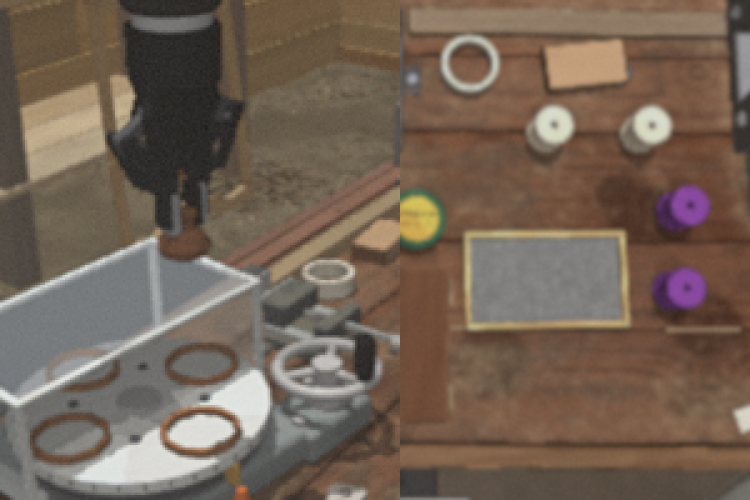

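```bash
python3 -m crank '[{"delta_rot":[0,0,0],"xyz":[-0.002,0.02,0],"fingers":0.49},{"delta_rot":[0,0,0],"xyz":[-0.006,0.06,0],"fingers":0.49},{"delta_rot":[0,0,0],"xyz":[-0.011,0.11,0],"fingers":0.49},{"delta_rot":[0,0,0],"xyz":[-0.017,0.16,0],"fingers":0.49},{"delta_rot":[0,0,0],"xyz":[-0.022,0.21,0],"fingers":0.49},{"delta_rot":[0,0,0],"xyz":[-0.027,0.26,0],"fingers":0.49},{"delta_rot":[0,0,0],"xyz":[-0.032,0.31,0],"fingers":0.49},{"delta_rot":[0,0,0],"xyz":[-0.038,0.36,0],"fingers":0.49},{"delta_rot":[0,0,0],"xyz":[-0.043,0.41,0],"fingers":0.49},{"delta_rot":[0,0,0],"xyz":[-0.048,0.46,0],"fingers":0.49}]' && python3 -m crank '[{"delta_rot":[0,0,0],"xyz":[-0.004,0.04,0],"fingers":0.49},{"delta_rot":[0,0,0],"xyz":[-0.007,0.067,0],"fingers":0.49},{"delta_rot":[0,0,0],"xyz":[-0.007,0.067,0.0],"fingers":0.49},{"delta_rot":[0,0,0],"xyz":[-0.007,0.067,0.0],"fingers":0.49}]'
python3 - <<'E'
from h import *
c=viewer.read_camera('top')
r=cut_out('top','tray')[0]; b=cv2.minAreaRect(np.argwhere(r['pixels'])[:,::-1].astype(np.float32)); print([at(c,p,.016).round(3).tolist() for p in cv2.boxPoints(b)])
plan([.41,-.25,.034])
E
```

```text
t: 14.3
eef_pos: [0.4232, -0.1834, 0.274]
tool_rot: [-0.0, 0.998, -0.055, -0.001]
contact_force: [0.7, 0.6, -1.1]
gripper_width: 0.256
grasp_force: 11.1
t: 14.7
eef_pos: [0.4099, -0.2473, 0.2739]
tool_rot: [-0.001, 0.998, -0.055, -0.001]
contact_force: [0.3, 0.3, -0.8]
gripper_width: 0.26
grasp_force: 11.1
[[0.459, -0.151, 0.016], [0.461, -0.326, 0.016], [0.344, -0.323, 0.016], [0.343, -0.15, 0.016]]
plan [0.     0.0042 0.2405] rot z 0 heading now -6.2 t 14.8 q7 -1.3
```

```bash
python3 -m crank '[{"delta_rot":[0,0,0],"xyz":[0,0,0.03],"fingers":0.49},{"delta_rot":[0,0,0],"xyz":[0,0,0.08],"fingers":0.49},{"delta_rot":[0,0,0],"xyz":[0,0,0.13],"fingers":0.49},{"delta_rot":[0,0,0],"xyz":[0,0,0.17],"fingers":0.49},{"delta_rot":[0,0,0],"xyz":[0,0,0.2],"fingers":0.49},{"delta_rot":[0,0,0],"xyz":[0,0,0.22],"fingers":0.49},{"delta_rot":[0,0,0],"xyz":[0,0,0.23],"fingers":0.49},{"delta_rot":[0,0,0],"xyz":[0,0,0.237],"fingers":0.49},{"delta_rot":[0,0,0],"xyz":[0,0,0.237],"fingers":0.49},{"delta_rot":[0,0,0],"xyz":[0,0,0.237],"fingers":0.49}]'
```

```text
t: 15.8
eef_pos: [0.4115, -0.2477, 0.0391]
tool_rot: [0.0, 0.999, -0.055, 0.001]
contact_force: [0.4, 0.2, -1.9]
gripper_width: 0.261
grasp_force: 11.1
```

```bash
python3 -m crank '[{"delta_rot":[0,0,0],"xyz":[0,0,0.003],"fingers":0.49},{"delta_rot":[0,0,0],"xyz":[0,0,0.006],"fingers":0.49},{"delta_rot":[0,0,0],"xyz":[0,0,0.006],"fingers":0.49},{"delta_rot":[0,0,0],"xyz":[0,0,0.006],"fingers":0.49}]' && python3 -m crank '[{"delta_rot":[0,0,0],"xyz":[0,0,0.001],"fingers":0.49},{"delta_rot":[0,0,0],"xyz":[0,0,0.001],"fingers":0.49},{"delta_rot":[0,0,0],"xyz":[0,0,0.001],"fingers":0.49}]'
```

```text
t: 16.2
eef_pos: [0.4108, -0.2477, 0.0324]
tool_rot: [0.0, 0.998, -0.055, 0.0]
contact_force: [-0.6, -0.3, -0.5]
gripper_width: 0.252
grasp_force: 11.1
t: 16.5
eef_pos: [0.4108, -0.2476, 0.0313]
tool_rot: [0.0, 0.998, -0.055, 0.0]
contact_force: [-0.3, 0.4, -0.4]
gripper_width: 0.255
grasp_force: 11.1
```

```bash
python3 -m crank '[{"delta_rot":[0,0,0],"xyz":[0,0,0.001],"fingers":0.49},{"delta_rot":[0,0,0],"xyz":[0,0,0.001],"fingers":0.49},{"delta_rot":[0,0,0],"xyz":[0,0,0.001],"fingers":0.49}]' && python3 -m crank '[{"delta_rot":[0,0,0],"xyz":[0,0,0.001],"fingers":0.49},{"delta_rot":[0,0,0],"xyz":[0,0,0.001],"fingers":0.49},{"delta_rot":[0,0,0],"xyz":[0,0,0.001],"fingers":0.49}]'
```

```text
t: 16.8
eef_pos: [0.4111, -0.2478, 0.0311]
tool_rot: [0.0, 0.998, -0.055, 0.0]
contact_force: [-3.0, 0.9, 9.4]
gripper_width: 0.256
grasp_force: 12.6
t: 17.1
eef_pos: [0.4112, -0.2479, 0.0307]
tool_rot: [0.0, 0.998, -0.055, 0.0]
contact_force: [-4.0, 1.9, 19.0]
gripper_width: 0.257
grasp_force: 15.6
```

```bash
python3 -m crank '[{"delta_rot":[0,0,0],"xyz":[0,0,-0.0015],"fingers":0.49},{"delta_rot":[0,0,0],"xyz":[0,0,-0.0015],"fingers":0.4},{"delta_rot":[0,0,0],"xyz":[0,0,-0.0015],"fingers":0.2},{"delta_rot":[0,0,0],"xyz":[0,0,-0.0015],"fingers":-0.2},{"delta_rot":[0,0,0],"xyz":[0,0,-0.0015],"fingers":-0.2},{"delta_rot":[0,0,0],"xyz":[0,0,-0.03],"fingers":-0.2},{"delta_rot":[0,0,0],"xyz":[0,0,-0.08],"fingers":-0.4},{"delta_rot":[0,0,0],"xyz":[0,0,-0.13],"fingers":-0.4},{"delta_rot":[0,0,0],"xyz":[0.05,0,-0.15],"fingers":-0.4},{"delta_rot":[0,0,0],"xyz":[0.1,0,-0.15],"fingers":-0.4}]'
python3 - <<'E'
from h import *
c=viewer.read_camera('top')
for r in search_frame('top','bobbin_1'): print(r['score'],np.round(r['pixel']),at(c,r['pixel'],.05))
s=viewer.read_camera('side')
plan([.5768,-.2526,.15],-6.3)
i=cv2.cvtColor(c['img'],cv2.COLOR_RGB2BGR);j=cv2.cvtColor(s['img'],cv2.COLOR_RGB2BGR)
cv2.imwrite('pics/m7.png',np.hstack([cv2.resize(i[170:310,310:430],None,fx=3.2,fy=3.2,interpolation=3),cv2.resize(j[140:280,270:400],None,fx=3.2,fy=3.2,interpolation=3)]))
E
```

```text
t: 18.1
eef_pos: [0.5086, -0.2599, 0.1838]
tool_rot: [0.002, 0.998, -0.056, 0.003]
contact_force: [1.0, -0.6, 0.4]
gripper_width: 0.699
grasp_force: 0.0
0.58 [232. 238.] [0.4924219  0.11935273 0.05      ]
0.54 [180. 219.] [0.54675195 0.27166703 0.05      ]
0.51 [361. 212.] [ 0.57379621 -0.25330602  0.05      ]
0.51 [325. 194.] [ 0.62760771 -0.147605    0.05      ]
plan [ 0.0663 -0.0122  0.0295] rot z 0.1 heading now -6.2 t 18.25 q7 -1.4
```

View pics/m7.png

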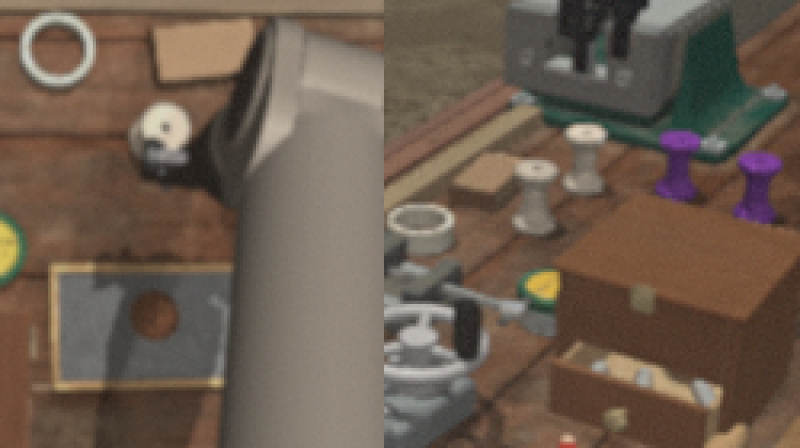

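```bash
python3 -m crank '[{"delta_rot":[0,0,0],"xyz":[0.04,-0.007,0],"fingers":-0.4},{"delta_rot":[0,0,0],"xyz":[0.066,-0.012,0.0],"fingers":-0.4},{"delta_rot":[0,0,0],"xyz":[0.066,-0.012,0.03],"fingers":-0.4},{"delta_rot":[0,0,0],"xyz":[0.066,-0.012,0.07],"fingers":-0.4},{"delta_rot":[0,0,0],"xyz":[0.066,-0.012,0.11],"fingers":-0.4},{"delta_rot":[0,0,0],"xyz":[0.066,-0.012,0.14],"fingers":-0.4},{"delta_rot":[0,0,0],"xyz":[0.066,-0.012,0.153],"fingers":-0.4},{"delta_rot":[0,0,0],"xyz":[0.066,-0.012,0.153],"fingers":-0.2},{"delta_rot":[0,0,0],"xyz":[0.066,-0.012,0.153],"fingers":-0.06},{"delta_rot":[0,0,0],"xyz":[0.066,-0.012,0.153],"fingers":-0.04}]'; python3 -m crank '[{"delta_rot":[0,0,0],"xyz":[0,0,0],"fingers":-0.03},{"delta_rot":[0,0,0],"xyz":[0,0,0],"fingers":-0.02},{"delta_rot":[0,0,0],"xyz":[0,0,0],"fingers":-0.02}]'
```

```text
t: 19.25
eef_pos: [0.5747, -0.2539, 0.028]
tool_rot: [0.0, 0.998, -0.055, 0.001]
contact_force: [0.1, -0.2, -0.7]
gripper_width: 0.521
grasp_force: 13.4
t: 19.55
eef_pos: [0.5742, -0.2538, 0.0273]
tool_rot: [0.0, 0.998, -0.055, 0.001]
contact_force: [-1.7, 1.1, 6.2]
gripper_width: 0.523
grasp_force: 21.0
```

```bash
python3 -m crank '[{"delta_rot":[0,0,0],"xyz":[0,0,0],"fingers":-0.05},{"delta_rot":[0,0,0],"xyz":[0,0,-0.01],"fingers":-0.05},{"delta_rot":[0,0,0],"xyz":[0,0,-0.04],"fingers":-0.05},{"delta_rot":[0,0,0],"xyz":[0,0,-0.08],"fingers":-0.05},{"delta_rot":[0,0,0],"xyz":[0,0,-0.12],"fingers":-0.05},{"delta_rot":[0,0,0],"xyz":[0,0,-0.16],"fingers":-0.05},{"delta_rot":[0,0,0],"xyz":[0,0,-0.2],"fingers":-0.05},{"delta_rot":[0,0,0],"xyz":[0,0,-0.23],"fingers":-0.05},{"delta_rot":[0,0,0],"xyz":[0,0,-0.23],"fingers":-0.05}]'
python3 - <<'E'
from h import *
plan([.5208,.2668,.26],-6.3)
E
```

```text
t: 20.45
eef_pos: [0.5759, -0.2542, 0.262]
tool_rot: [0.001, 0.998, -0.055, 0.004]
contact_force: [-0.3, 0.7, -1.6]
gripper_width: 0.527
grasp_force: 4.6
plan [-1.119e-01 -5.118e-01 -1.000e-04] rot z 0.0 heading now -6.3 t 20.45 q7 -1.44
```

```bash
python3 -m crank '[{"delta_rot":[0,0,0],"xyz":[-0.004,-0.02,0],"fingers":-0.043},{"delta_rot":[0,0,0],"xyz":[-0.013,-0.06,0],"fingers":-0.043},{"delta_rot":[0,0,0],"xyz":[-0.023,-0.105,0],"fingers":-0.043},{"delta_rot":[0,0,0],"xyz":[-0.033,-0.15,0],"fingers":-0.043},{"delta_rot":[0,0,0],"xyz":[-0.043,-0.195,0],"fingers":-0.043},{"delta_rot":[0,0,0],"xyz":[-0.053,-0.24,0],"fingers":-0.043},{"delta_rot":[0,0,0],"xyz":[-0.062,-0.285,0],"fingers":-0.043},{"delta_rot":[0,0,0],"xyz":[-0.072,-0.33,0],"fingers":-0.043},{"delta_rot":[0,0,0],"xyz":[-0.082,-0.375,0],"fingers":-0.043},{"delta_rot":[0,0,0],"xyz":[-0.092,-0.42,0],"fingers":-0.043}]'; python3 -m crank '[{"delta_rot":[0,0,0],"xyz":[-0.01,-0.045,0],"fingers":-0.043},{"delta_rot":[0,0,0],"xyz":[-0.018,-0.08,0],"fingers":-0.043},{"delta_rot":[0,0,0],"xyz":[-0.02,-0.092,0],"fingers":-0.043},{"delta_rot":[0,0,0],"xyz":[-0.02,-0.092,0],"fingers":-0.043},{"delta_rot":[0,0,0],"xyz":[-0.02,-0.092,0],"fingers":-0.043}]'
python3 - <<'E'
from h import *
plan([.5208,.2668,.11],-6.3)
E
```

```text
t: 21.45
eef_pos: [0.5269, 0.1755, 0.2555]
tool_rot: [0.0, 0.998, -0.055, -0.001]
contact_force: [1.3, -0.6, -0.2]
gripper_width: 0.525
grasp_force: 10.2
t: 21.95
eef_pos: [0.5185, 0.2659, 0.2555]
tool_rot: [0.001, 0.998, -0.055, -0.0]
contact_force: [-0.8, -0.5, -1.8]
gripper_width: 0.525
grasp_force: 10.2
plan [ 0.0023 -0.0014  0.1455] rot z -0.1 heading now -6.4 t 21.95 q7 -2.41
```

```bash
python3 -m crank '[{"delta_rot":[0,0,0],"xyz":[0.001,-0.001,0.03],"fingers":-0.043},{"delta_rot":[0,0,0],"xyz":[0.002,-0.001,0.07],"fingers":-0.043},{"delta_rot":[0,0,0],"xyz":[0.002,-0.001,0.105],"fingers":-0.043},{"delta_rot":[0,0,0],"xyz":[0.002,-0.001,0.13],"fingers":-0.043},{"delta_rot":[0,0,0],"xyz":[0.002,-0.001,0.145],"fingers":-0.043},{"delta_rot":[0,0,0],"xyz":[0.002,-0.001,0.152],"fingers":-0.043},{"delta_rot":[0,0,0],"xyz":[0.002,-0.001,0.155],"fingers":-0.043},{"delta_rot":[0,0,0],"xyz":[0.002,-0.001,0.155],"fingers":-0.043},{"delta_rot":[0,0,0],"xyz":[0.002,-0.001,0.155],"fingers":-0.043}]'; python3 -m crank '[{"delta_rot":[0,0,0],"xyz":[0,0,0.0015],"fingers":-0.043},{"delta_rot":[0,0,0],"xyz":[0,0,0.0015],"fingers":-0.043},{"delta_rot":[0,0,0],"xyz":[0,0,0.0015],"fingers":-0.043}]'
```

```text
t: 22.85
eef_pos: [0.5212, 0.2688, 0.1024]
tool_rot: [-0.001, 0.998, -0.055, 0.001]
contact_force: [0.5, -0.7, -0.8]
gripper_width: 0.519
grasp_force: 10.2
t: 23.15
eef_pos: [0.5205, 0.2685, 0.1]
tool_rot: [-0.0, 0.998, -0.055, 0.0]
contact_force: [0.1, -0.3, -0.8]
gripper_width: 0.523
grasp_force: 10.2
```

```bash
python3 -m crank '[{"delta_rot":[0,0,0],"xyz":[0,0,0.0015],"fingers":-0.043},{"delta_rot":[0,0,0],"xyz":[0,0,0.0015],"fingers":-0.043},{"delta_rot":[0,0,0],"xyz":[0,0,0.0015],"fingers":-0.043}]'; python3 -m crank '[{"delta_rot":[0,0,0],"xyz":[0,0,0.001],"fingers":-0.043},{"delta_rot":[0,0,0],"xyz":[0,0,0.001],"fingers":-0.043},{"delta_rot":[0,0,0],"xyz":[0,0,0.001],"fingers":-0.043}]'
```

```text
t: 23.45
eef_pos: [0.5203, 0.2685, 0.0981]
tool_rot: [0.0, 0.998, -0.055, -0.0]
contact_force: [-0.5, 0.3, -0.7]
gripper_width: 0.529
grasp_force: 10.2
t: 23.75
eef_pos: [0.5204, 0.2685, 0.0972]
tool_rot: [-0.0, 0.998, -0.055, 0.0]
contact_force: [-0.2, -0.1, 0.5]
gripper_width: 0.525
grasp_force: 10.2
```

```bash
python3 -m crank '[{"delta_rot":[0,0,0],"xyz":[0,0,0.001],"fingers":-0.043},{"delta_rot":[0,0,0],"xyz":[0,0,0.001],"fingers":-0.043},{"delta_rot":[0,0,0],"xyz":[0,0,0.0],"fingers":-0.08},{"delta_rot":[0,0,0],"xyz":[0,0,0],"fingers":-0.3},{"delta_rot":[0,0,0],"xyz":[0,0,0],"fingers":-0.4},{"delta_rot":[0,0,0],"xyz":[0,0,0],"fingers":-0.4},{"delta_rot":[0,0,0],"xyz":[0,0,-0.04],"fingers":-0.4},{"delta_rot":[0,0,0],"xyz":[0,0,-0.08],"fingers":-0.4},{"delta_rot":[0,0,0],"xyz":[0,0,-0.12],"fingers":-0.4},{"delta_rot":[0,0,0],"xyz":[0,0,-0.13],"fingers":-0.4}]'
python3 - <<'E'
from h import *
plan([.4389,.1082,.097],-6.3)
E
```

```text
t: 24.75
eef_pos: [0.5223, 0.2701, 0.232]
tool_rot: [-0.002, 0.998, -0.055, 0.003]
contact_force: [0.2, -0.0, 0.1]
gripper_width: 0.705
grasp_force: 0.0
plan [-0.066   0.1706  0.1339] rot z 0.0 heading now -6.3 t 24.75 q7 -2.42
```

```bash
python3 -m crank '[{"delta_rot":[0,0,0],"xyz":[-0.066,0.171,0],"fingers":-0.2},{"delta_rot":[0,0,0],"xyz":[-0.066,0.171,0],"fingers":-0.2},{"delta_rot":[0,0,0],"xyz":[-0.066,0.171,0],"fingers":-0.2},{"delta_rot":[0,0,0],"xyz":[-0.066,0.171,0],"fingers":-0.2},{"delta_rot":[0,0,0],"xyz":[-0.066,0.171,0.04],"fingers":-0.2},{"delta_rot":[0,0,0],"xyz":[-0.066,0.171,0.04],"fingers":-0.2}]'
python3 - <<'E'
from h import *
plan([.4389,.1082,.0985],-6.3)
c=viewer.read_camera('top'); s=viewer.read_camera('side')
i=cv2.cvtColor(c['img'],cv2.COLOR_RGB2BGR);j=cv2.cvtColor(s['img'],cv2.COLOR_RGB2BGR)
cv2.imwrite('pics/m8.png',np.hstack([cv2.resize(i[130:270,114:260],None,fx=2.6,fy=2.6,interpolation=3),cv2.resize(j[190:330,140:300],None,fx=2.6,fy=2.6,interpolation=3)]))
E
```

```text
t: 25.35
eef_pos: [0.4329, 0.1036, 0.184]
tool_rot: [0.001, 0.998, -0.056, -0.003]
contact_force: [-0.6, -0.1, -0.7]
gripper_width: 0.6
grasp_force: 0.0
plan [ 0.006  -0.0055  0.0854] rot z -0.1 heading now -6.4 t 25.35 q7 -2.16
```

View pics/m8.png

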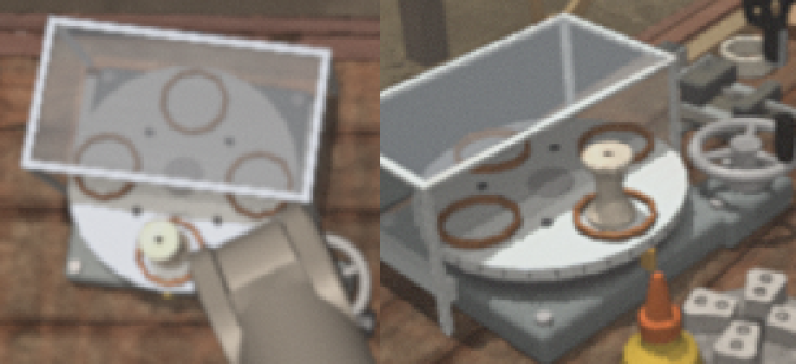

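```bash
python3 -m crank '[{"delta_rot":[0,0,0],"xyz":[0,0,0],"fingers":-0.2},{"delta_rot":[0,0,0],"xyz":[0,0,0],"fingers":-0.2}]'; python3 -c "
from h import *
plan([.4389,.1082,.0985],-6.3)"
```

```text
t: 25.65
eef_pos: [0.437, 0.1068, 0.1883]
tool_rot: [-0.0, 0.999, -0.054, 0.001]
contact_force: [0.1, -0.4, 0.3]
gripper_width: 0.606
grasp_force: 0.0
plan [ 0.0016 -0.0015  0.0898] rot z 0.1 heading now -6.2 t 25.65 q7 -2.16
```

```bash
python3 -m crank '[{"delta_rot":[0,0,0],"xyz":[0.0015,-0.0015,0.03],"fingers":-0.2},{"delta_rot":[0,0,0],"xyz":[0.0015,-0.0015,0.06],"fingers":-0.2},{"delta_rot":[0,0,0],"xyz":[0.0015,-0.0015,0.08],"fingers":-0.2},{"delta_rot":[0,0,0],"xyz":[0.0015,-0.0015,0.089],"fingers":-0.2},{"delta_rot":[0,0,0],"xyz":[0.0015,-0.0015,0.089],"fingers":0.2},{"delta_rot":[0,0,0],"xyz":[0.0015,-0.0015,0.089],"fingers":0.45},{"delta_rot":[0,0,0],"xyz":[0.0015,-0.0015,0.089],"fingers":0.48},{"delta_rot":[0,0,0],"xyz":[0.0015,-0.0015,0.089],"fingers":0.48},{"delta_rot":[0,0,0],"xyz":[0.0015,-0.0015,0.089],"fingers":0.48}]'
```

```text
t: 26.55
eef_pos: [0.4387, 0.1076, 0.0993]
tool_rot: [-0.0, 0.998, -0.055, 0.001]
contact_force: [0.3, 2.0, 5.4]
gripper_width: 0.262
grasp_force: 13.4
```

```bash
python3 -m crank '[{"delta_rot":[0,0,0],"xyz":[0.0092,-0.0282,0],"fingers":0.48},{"delta_rot":[0,0,0],"xyz":[0.0332,-0.0457,0],"fingers":0.48},{"delta_rot":[0,0,0],"xyz":[0.0628,-0.0457,0],"fingers":0.48},{"delta_rot":[0,0,0],"xyz":[0.0868,-0.0282,0],"fingers":0.48},{"delta_rot":[0,0,0],"xyz":[0.096,0,0],"fingers":0.48},{"delta_rot":[0,0,0],"xyz":[0.0868,0.0282,0],"fingers":0.48},{"delta_rot":[0,0,0],"xyz":[0.0628,0.0457,0],"fingers":0.48},{"delta_rot":[0,0,0],"xyz":[0.0332,0.0457,0],"fingers":0.48},{"delta_rot":[0,0,0],"xyz":[0.0092,0.0282,0],"fingers":0.48},{"delta_rot":[0,0,0],"xyz":[0,0,0],"fingers":0.48}]'
```

```text
t: 27.55
eef_pos: [0.4364, 0.1042, 0.0991]
tool_rot: [0.002, 0.998, -0.057, -0.0]
contact_force: [4.3, -5.7, 7.4]
gripper_width: 0.26
grasp_force: 14.3
```

```bash
python3 -m crank '[{"delta_rot":[0,0,0],"xyz":[0.0092,-0.0282,0],"fingers":0.48},{"delta_rot":[0,0,0],"xyz":[0.0332,-0.0457,0],"fingers":0.48},{"delta_rot":[0,0,0],"xyz":[0.0628,-0.0457,0],"fingers":0.48},{"delta_rot":[0,0,0],"xyz":[0.0868,-0.0282,0],"fingers":0.48},{"delta_rot":[0,0,0],"xyz":[0.096,0,0],"fingers":0.48},{"delta_rot":[0,0,0],"xyz":[0.0868,0.0282,0],"fingers":0.48},{"delta_rot":[0,0,0],"xyz":[0.0628,0.0457,0],"fingers":0.48},{"delta_rot":[0,0,0],"xyz":[0.0332,0.0457,0],"fingers":0.48},{"delta_rot":[0,0,0],"xyz":[0.0092,0.0282,0],"fingers":0.48},{"delta_rot":[0,0,0],"xyz":[0,0,0],"fingers":0.48}]'; python3 -m crank '[{"delta_rot":[0,0,0],"xyz":[0,0,0],"fingers":0.48},{"delta_rot":[0,0,0],"xyz":[0,0,0],"fingers":0.48},{"delta_rot":[0,0,0],"xyz":[0,0,0],"fingers":0.48},{"delta_rot":[0,0,0],"xyz":[0,0,0],"fingers":0.1},{"delta_rot":[0,0,0],"xyz":[0,0,0],"fingers":-0.1},{"delta_rot":[0,0,0],"xyz":[0,0,-0.04],"fingers":-0.1},{"delta_rot":[0,0,0],"xyz":[0,0,-0.08],"fingers":-0.3},{"delta_rot":[0,0,0],"xyz":[0,0,-0.12],"fingers":-0.4},{"delta_rot":[0,0,0],"xyz":[0,0,-0.15],"fingers":-0.4}]'
python3 - <<'E'
from h import *
plan([.5782,-.3664,.25],-6.3)
E
```

```text
t: 28.55
eef_pos: [0.4354, 0.1037, 0.0987]
tool_rot: [0.003, 0.998, -0.057, -0.001]
contact_force: [1.3, -5.3, 9.6]
gripper_width: 0.263
grasp_force: 14.8
t: 29.45
eef_pos: [0.4384, 0.1068, 0.2507]
tool_rot: [-0.0, 0.998, -0.055, 0.001]
contact_force: [0.5, 0.1, -0.4]
gripper_width: 0.698
grasp_force: 0.0
plan [0.1912 0.4549 0.0009] rot z -0.0 heading now -6.3 t 29.45 q7 -2.12
```

```bash
python3 -m crank '[{"delta_rot":[0,0,0],"xyz":[0.191,0.455,0],"fingers":-0.4},{"delta_rot":[0,0,0],"xyz":[0.191,0.455,0],"fingers":-0.4},{"delta_rot":[0,0,0],"xyz":[0.191,0.455,0],"fingers":-0.4},{"delta_rot":[0,0,0],"xyz":[0.191,0.455,0],"fingers":-0.4},{"delta_rot":[0,0,0],"xyz":[0.191,0.455,0],"fingers":-0.4},{"delta_rot":[0,0,0],"xyz":[0.191,0.455,0],"fingers":-0.4},{"delta_rot":[0,0,0],"xyz":[0.191,0.455,0],"fingers":-0.4},{"delta_rot":[0,0,0],"xyz":[0.191,0.455,0],"fingers":-0.4},{"delta_rot":[0,0,0],"xyz":[0.191,0.455,0],"fingers":-0.4},{"delta_rot":[0,0,0],"xyz":[0.191,0.455,0],"fingers":-0.4}]'; python3 -m crank '[{"delta_rot":[0,0,0],"xyz":[0,0,0],"fingers":-0.4},{"delta_rot":[0,0,0],"xyz":[0,0,0.05],"fingers":-0.4},{"delta_rot":[0,0,0],"xyz":[0,0,0.08],"fingers":-0.4},{"delta_rot":[0,0,0],"xyz":[0,0,0.08],"fingers":-0.4},{"delta_rot":[0,0,0],"xyz":[0,0,0.08],"fingers":-0.4}]'
python3 - <<'E'
from h import *
plan([.5782,-.3664,.027],-6.3)
c=viewer.read_camera('top'); print('tray',[(r['score'],at(c,r['pixel'],.006)) for r in search_frame('top','tray')[:1]])
i=cv2.cvtColor(c['img'],cv2.COLOR_RGB2BGR)
cv2.imwrite('pics/m9.png',np.hstack([cv2.resize(i[130:310,114:260],None,fx=2.4,fy=2.4,interpolation=3),cv2.resize(i[150:330,300:440],None,fx=2.4,fy=2.4,interpolation=3)]))
E
```

```text
t: 30.45
eef_pos: [0.5773, -0.3697, 0.2478]
tool_rot: [0.0, 0.998, -0.056, -0.0]
contact_force: [0.4, -0.6, -0.4]
gripper_width: 0.7
grasp_force: 0.0
t: 30.95
eef_pos: [0.5776, -0.3663, 0.1685]
tool_rot: [-0.0, 0.998, -0.055, -0.0]
contact_force: [1.1, -0.8, 0.3]
gripper_width: 0.703
grasp_force: 0.0
plan [7.000e-04 1.000e-04 1.415e-01] rot z 0.0 heading now -6.3 t 30.95 q7 -1.28
tray [(0.82, array([ 0.39840289, -0.23638761,  0.006     ]))]
```

View pics/m9.png

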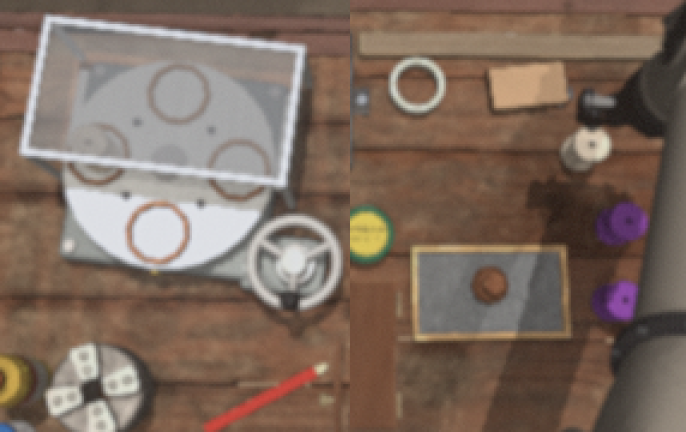

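```bash
python3 -m crank '[{"delta_rot":[0,0,0],"xyz":[0.0005,0,0.04],"fingers":-0.4},{"delta_rot":[0,0,0],"xyz":[0.0005,0,0.08],"fingers":-0.4},{"delta_rot":[0,0,0],"xyz":[0.0005,0,0.12],"fingers":-0.4},{"delta_rot":[0,0,0],"xyz":[0.0005,0,0.14],"fingers":-0.4},{"delta_rot":[0,0,0],"xyz":[0.0005,0,0.14],"fingers":-0.2},{"delta_rot":[0,0,0],"xyz":[0.0005,0,0.14],"fingers":-0.08},{"delta_rot":[0,0,0],"xyz":[0.0005,0,0.14],"fingers":-0.06},{"delta_rot":[0,0,0],"xyz":[0.0005,0,0.14],"fingers":-0.05},{"delta_rot":[0,0,0],"xyz":[0.0005,0,0.14],"fingers":-0.043},{"delta_rot":[0,0,0],"xyz":[0.0005,0,0.14],"fingers":-0.043}]'
```

```text
t: 32.05
eef_pos: [0.5801, -0.367, 0.031]
tool_rot: [0.001, 0.998, -0.055, 0.002]
contact_force: [-1.4, -0.7, 6.4]
gripper_width: 0.52
grasp_force: 9.4
```

```bash
python3 -m crank '[{"delta_rot":[0,0,0],"xyz":[0,0,0],"fingers":-0.043},{"delta_rot":[0,0,0],"xyz":[0,0,-0.01],"fingers":-0.043},{"delta_rot":[0,0,0],"xyz":[0,0,-0.04],"fingers":-0.043},{"delta_rot":[0,0,0],"xyz":[0,0,-0.08],"fingers":-0.043},{"delta_rot":[0,0,0],"xyz":[0,0,-0.12],"fingers":-0.043},{"delta_rot":[0,0,0],"xyz":[0,0,-0.16],"fingers":-0.043},{"delta_rot":[0,0,0],"xyz":[0,0,-0.2],"fingers":-0.043},{"delta_rot":[0,0,0],"xyz":[0,0,-0.23],"fingers":-0.043},{"delta_rot":[0,0,0],"xyz":[0,0,-0.23],"fingers":-0.043},{"delta_rot":[0,0,0],"xyz":[0,0,-0.23],"fingers":-0.043}]'
python3 - <<'E'
from h import *
plan([.5208,.2668,.26],-6.3)
E
```

```text
t: 33.05
eef_pos: [0.5782, -0.3663, 0.2596]
tool_rot: [0.0, 0.998, -0.055, 0.001]
contact_force: [-1.6, -0.2, -0.8]
gripper_width: 0.524
grasp_force: 9.6
plan [-0.1265 -0.623  -0.0012] rot z 0.0 heading now -6.3 t 33.05 q7 -1.26
```

```bash
python3 -m crank '[{"delta_rot":[0,0,0],"xyz":[-0.004,-0.02,0],"fingers":-0.043},{"delta_rot":[0,0,0],"xyz":[-0.012,-0.06,0],"fingers":-0.043},{"delta_rot":[0,0,0],"xyz":[-0.021,-0.105,0],"fingers":-0.043},{"delta_rot":[0,0,0],"xyz":[-0.03,-0.15,0],"fingers":-0.043},{"delta_rot":[0,0,0],"xyz":[-0.04,-0.195,0],"fingers":-0.043},{"delta_rot":[0,0,0],"xyz":[-0.049,-0.24,0],"fingers":-0.043},{"delta_rot":[0,0,0],"xyz":[-0.058,-0.285,0],"fingers":-0.043},{"delta_rot":[0,0,0],"xyz":[-0.067,-0.33,0],"fingers":-0.043},{"delta_rot":[0,0,0],"xyz":[-0.076,-0.375,0],"fingers":-0.043},{"delta_rot":[0,0,0],"xyz":[-0.085,-0.42,0],"fingers":-0.043}]'; python3 -m crank '[{"delta_rot":[0,0,0],"xyz":[-0.009,-0.045,0],"fingers":-0.043},{"delta_rot":[0,0,0],"xyz":[-0.018,-0.09,0],"fingers":-0.043},{"delta_rot":[0,0,0],"xyz":[-0.028,-0.135,0],"fingers":-0.043},{"delta_rot":[0,0,0],"xyz":[-0.036,-0.175,0],"fingers":-0.043},{"delta_rot":[0,0,0],"xyz":[-0.0415,-0.203,0],"fingers":-0.043},{"delta_rot":[0,0,0],"xyz":[-0.0415,-0.203,0],"fingers":-0.043},{"delta_rot":[0,0,0],"xyz":[-0.0415,-0.203,0],"fingers":-0.043},{"delta_rot":[0,0,0],"xyz":[-0.0415,-0.203,0],"fingers":-0.043}]'
python3 - <<'E'
from h import *
plan([.5208,.2668,.105],-6.3)
E
```

```text
t: 34.05
eef_pos: [0.5381, 0.062, 0.2568]
tool_rot: [0.0, 0.998, -0.055, -0.001]
contact_force: [0.5, 0.2, -1.3]
gripper_width: 0.523
grasp_force: 9.6
t: 34.85
eef_pos: [0.5207, 0.265, 0.2572]
tool_rot: [0.001, 0.998, -0.056, -0.001]
contact_force: [-0.2, -0.2, -0.7]
gripper_width: 0.52
grasp_force: 9.6
plan [ 1.000e-04 -2.100e-03  1.521e-01] rot z -0.1 heading now -6.4 t 34.85 q7 -2.4
```

```bash
python3 -m crank '[{"delta_rot":[0,0,0],"xyz":[0,-0.001,0.03],"fingers":-0.043},{"delta_rot":[0,0,0],"xyz":[0,-0.001,0.07],"fingers":-0.043},{"delta_rot":[0,0,0],"xyz":[0,-0.001,0.105],"fingers":-0.043},{"delta_rot":[0,0,0],"xyz":[0,-0.001,0.13],"fingers":-0.043},{"delta_rot":[0,0,0],"xyz":[0,-0.001,0.145],"fingers":-0.043},{"delta_rot":[0,0,0],"xyz":[0,-0.001,0.151],"fingers":-0.043},{"delta_rot":[0,0,0],"xyz":[0,-0.001,0.153],"fingers":-0.043},{"delta_rot":[0,0,0],"xyz":[0,-0.001,0.153],"fingers":-0.043},{"delta_rot":[0,0,0],"xyz":[0,-0.001,0.153],"fingers":-0.043}]'; python3 -m crank '[{"delta_rot":[0,0,0],"xyz":[0,0,0.0015],"fingers":-0.043},{"delta_rot":[0,0,0],"xyz":[0,0,0.0015],"fingers":-0.043},{"delta_rot":[0,0,0],"xyz":[0,0,0.0015],"fingers":-0.043}]'
```

```text
t: 35.75
eef_pos: [0.5216, 0.2683, 0.1065]
tool_rot: [-0.001, 0.998, -0.055, 0.001]
contact_force: [-1.5, 0.4, -0.5]
gripper_width: 0.525
grasp_force: 9.6
t: 36.05
eef_pos: [0.5209, 0.268, 0.104]
tool_rot: [-0.0, 0.998, -0.055, 0.0]
contact_force: [-0.1, -0.7, -0.6]
gripper_width: 0.523
grasp_force: 9.6
```

```bash
python3 -m crank '[{"delta_rot":[0,0,0],"xyz":[0,0,0.0025],"fingers":-0.043},{"delta_rot":[0,0,0],"xyz":[0,0,0.0025],"fingers":-0.043},{"delta_rot":[0,0,0],"xyz":[0,0,0.0025],"fingers":-0.043}]'; python3 -m crank '[{"delta_rot":[0,0,0],"xyz":[0,0,0.0015],"fingers":-0.043},{"delta_rot":[0,0,0],"xyz":[0,0,0.0015],"fingers":-0.043},{"delta_rot":[0,0,0],"xyz":[0,0,0.0015],"fingers":-0.043}]'
```

```text
t: 36.35
eef_pos: [0.5208, 0.2679, 0.1011]
tool_rot: [0.0, 0.998, -0.055, -0.0]
contact_force: [-0.0, -0.3, -0.2]
gripper_width: 0.524
grasp_force: 9.6
t: 36.65
eef_pos: [0.5209, 0.268, 0.1007]
tool_rot: [0.0, 0.998, -0.055, 0.0]
contact_force: [-2.3, -1.3, 8.4]
gripper_width: 0.525
grasp_force: 10.3
```

Touchdown. Release, rise, and go back to the handle.

```bash
python3 -m crank '[{"delta_rot":[0,0,0],"xyz":[0,0,-0.001],"fingers":-0.043},{"delta_rot":[0,0,0],"xyz":[0,0,-0.001],"fingers":-0.08},{"delta_rot":[0,0,0],"xyz":[0,0,-0.001],"fingers":-0.3},{"delta_rot":[0,0,0],"xyz":[0,0,-0.001],"fingers":-0.4},{"delta_rot":[0,0,0],"xyz":[0,0,-0.001],"fingers":-0.4},{"delta_rot":[0,0,0],"xyz":[0,0,-0.04],"fingers":-0.4},{"delta_rot":[0,0,0],"xyz":[0,0,-0.08],"fingers":-0.4},{"delta_rot":[0,0,0],"xyz":[0,0,-0.12],"fingers":-0.4},{"delta_rot":[0,0,0],"xyz":[0,0,-0.13],"fingers":-0.4},{"delta_rot":[0,0,0],"xyz":[0,0,-0.13],"fingers":-0.4}]'; python3 -m crank '[{"delta_rot":[0,0,0],"xyz":[-0.064,0.169,0],"fingers":-0.2},{"delta_rot":[0,0,0],"xyz":[-0.064,0.169,0],"fingers":-0.2},{"delta_rot":[0,0,0],"xyz":[-0.064,0.169,0],"fingers":-0.2},{"delta_rot":[0,0,0],"xyz":[-0.064,0.169,0],"fingers":-0.2},{"delta_rot":[0,0,0],"xyz":[-0.064,0.169,0.04],"fingers":-0.2},{"delta_rot":[0,0,0],"xyz":[-0.064,0.169,0.04],"fingers":-0.2},{"delta_rot":[0,0,0],"xyz":[-0.064,0.169,0.04],"fingers":-0.2},{"delta_rot":[0,0,0],"xyz":[-0.064,0.169,0.04],"fingers":-0.2}]'
python3 - <<'E'
from h import *
plan([.4389,.1082,.0985],-6.3)
c=viewer.read_camera('top'); s=viewer.read_camera('side')
i=cv2.cvtColor(c['img'],cv2.COLOR_RGB2BGR);j=cv2.cvtColor(s['img'],cv2.COLOR_RGB2BGR)
cv2.imwrite('pics/m10.png',np.hstack([cv2.resize(i[130:270,114:260],None,fx=2.6,fy=2.6,interpolation=3),cv2.resize(j[190:330,140:300],None,fx=2.6,fy=2.6,interpolation=3)]))
E
```

```text
t: 37.65
eef_pos: [0.5218, 0.2686, 0.2317]
tool_rot: [-0.001, 0.998, -0.055, 0.002]
contact_force: [0.6, 0.4, -0.4]
gripper_width: 0.7
grasp_force: 0.0
t: 38.45
eef_pos: [0.4392, 0.108, 0.1902]
tool_rot: [-0.0, 0.999, -0.054, 0.0]
contact_force: [-0.1, -0.2, 0.1]
gripper_width: 0.601
grasp_force: 0.0
plan [-0.0004 -0.0001  0.0917] rot z 0.1 heading now -6.2 t 38.45 q7 -2.15
```

View pics/m10.png

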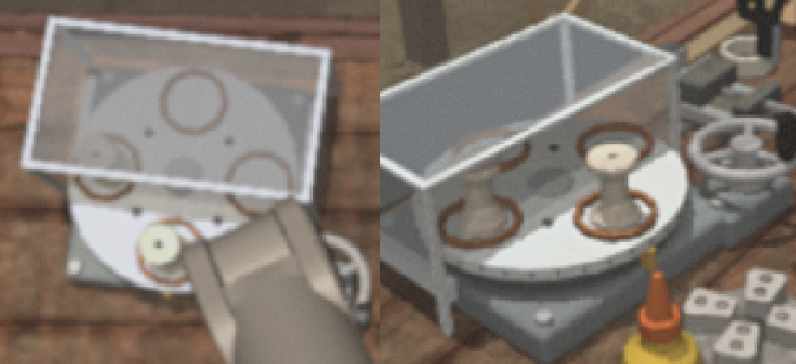

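```bash
python3 -m crank '[{"delta_rot":[0,0,0],"xyz":[0,0,0.03],"fingers":-0.2},{"delta_rot":[0,0,0],"xyz":[0,0,0.06],"fingers":-0.2},{"delta_rot":[0,0,0],"xyz":[0,0,0.08],"fingers":-0.2},{"delta_rot":[0,0,0],"xyz":[0,0,0.091],"fingers":-0.2},{"delta_rot":[0,0,0],"xyz":[0,0,0.091],"fingers":0.2},{"delta_rot":[0,0,0],"xyz":[0,0,0.091],"fingers":0.45},{"delta_rot":[0,0,0],"xyz":[0,0,0.091],"fingers":0.48},{"delta_rot":[0,0,0],"xyz":[0,0,0.091],"fingers":0.48},{"delta_rot":[0,0,0],"xyz":[0,0,0.091],"fingers":0.48}]'; python3 -m crank '[{"delta_rot":[0,0,0],"xyz":[0.0092,-0.0282,0],"fingers":0.48},{"delta_rot":[0,0,0],"xyz":[0.0332,-0.0457,0],"fingers":0.48},{"delta_rot":[0,0,0],"xyz":[0.0628,-0.0457,0],"fingers":0.48},{"delta_rot":[0,0,0],"xyz":[0.0868,-0.0282,0],"fingers":0.48},{"delta_rot":[0,0,0],"xyz":[0.096,0,0],"fingers":0.48},{"delta_rot":[0,0,0],"xyz":[0.0868,0.0282,0],"fingers":0.48},{"delta_rot":[0,0,0],"xyz":[0.0628,0.0457,0],"fingers":0.48},{"delta_rot":[0,0,0],"xyz":[0.0332,0.0457,0],"fingers":0.48},{"delta_rot":[0,0,0],"xyz":[0.0092,0.0282,0],"fingers":0.48},{"delta_rot":[0,0,0],"xyz":[0,0,0],"fingers":0.48}]'
```

```text
t: 39.45
eef_pos: [0.4395, 0.1073, 0.0996]
tool_rot: [-0.0, 0.998, -0.055, 0.001]
contact_force: [-0.5, 0.9, 4.4]
gripper_width: 0.268
grasp_force: 13.2
t: 40.45
eef_pos: [0.4376, 0.1044, 0.0997]
tool_rot: [0.002, 0.998, -0.057, 0.0]
contact_force: [5.7, -6.9, 5.2]
gripper_width: 0.267
grasp_force: 14.1
```

```bash
python3 -m crank '[{"delta_rot":[0,0,0],"xyz":[0.0092,-0.0282,0],"fingers":0.48},{"delta_rot":[0,0,0],"xyz":[0.0332,-0.0457,0],"fingers":0.48},{"delta_rot":[0,0,0],"xyz":[0.0628,-0.0457,0],"fingers":0.48},{"delta_rot":[0,0,0],"xyz":[0.0868,-0.0282,0],"fingers":0.48},{"delta_rot":[0,0,0],"xyz":[0.096,0,0],"fingers":0.48},{"delta_rot":[0,0,0],"xyz":[0.0868,0.0282,0],"fingers":0.48},{"delta_rot":[0,0,0],"xyz":[0.0628,0.0457,0],"fingers":0.48},{"delta_rot":[0,0,0],"xyz":[0.0332,0.0457,0],"fingers":0.48},{"delta_rot":[0,0,0],"xyz":[0.0092,0.0282,0],"fingers":0.48},{"delta_rot":[0,0,0],"xyz":[0,0,0],"fingers":0.48}]'; python3 -m crank '[{"delta_rot":[0,0,0],"xyz":[0,0,0],"fingers":0.48},{"delta_rot":[0,0,0],"xyz":[0,0,0],"fingers":0.48},{"delta_rot":[0,0,0],"xyz":[0,0,0],"fingers":0.48},{"delta_rot":[0,0,0],"xyz":[0,0,0],"fingers":0.48},{"delta_rot":[0,0,0],"xyz":[0,0,0],"fingers":0.48}]'
```

```text
t: 41.45
eef_pos: [0.4367, 0.1039, 0.0994]
tool_rot: [0.002, 0.998, -0.057, -0.001]
contact_force: [2.0, -6.2, 8.6]
gripper_width: 0.262
grasp_force: 14.5
t: 41.95
eef_pos: [0.437, 0.1076, 0.0994]
tool_rot: [0.0, 0.999, -0.054, -0.001]
contact_force: [-8.3, 1.6, 14.3]
gripper_width: 0.261
grasp_force: 14.9
```

```bash
python3 -m crank '[{"delta_rot":[0,0,0],"xyz":[0,0,0],"fingers":0.3},{"delta_rot":[0,0,0],"xyz":[0,0,0],"fingers":0.0},{"delta_rot":[0,0,0],"xyz":[0,0,0],"fingers":-0.2},{"delta_rot":[0,0,0],"xyz":[0,0,-0.04],"fingers":-0.2},{"delta_rot":[0,0,0],"xyz":[0,0,-0.08],"fingers":-0.2},{"delta_rot":[0,0,0],"xyz":[0,0,-0.13],"fingers":-0.2},{"delta_rot":[0,0,0],"xyz":[0,0,-0.18],"fingers":-0.2}]'; python3 -m crank '[{"delta_rot":[0,0,0],"xyz":[0.15,0.45,0],"fingers":-0.2},{"delta_rot":[0,0,0],"xyz":[0.15,0.45,0],"fingers":-0.2},{"delta_rot":[0,0,0],"xyz":[0.15,0.45,0],"fingers":-0.2},{"delta_rot":[0,0,0],"xyz":[0.15,0.45,0],"fingers":-0.2},{"delta_rot":[0,0,0],"xyz":[0.15,0.45,0],"fingers":-0.2},{"delta_rot":[0,0,0],"xyz":[0.15,0.45,0],"fingers":-0.2},{"delta_rot":[0,0,0],"xyz":[0.15,0.45,0],"fingers":-0.2},{"delta_rot":[0,0,0],"xyz":[0.15,0.45,0],"fingers":-0.2},{"delta_rot":[0,0,0],"xyz":[0.15,0.45,0],"fingers":-0.2},{"delta_rot":[0,0,0],"xyz":[0.15,0.45,0],"fingers":-0.2}]'
python3 - <<'E'
from h import *
c=viewer.read_camera('top')
i=cv2.cvtColor(c['img'],cv2.COLOR_RGB2BGR)
cv2.imwrite('pics/m11.png',np.hstack([cv2.resize(i[128:268,114:270],None,fx=3.2,fy=3.2,interpolation=3),cv2.resize(i[180:320,310:400],None,fx=3.2,fy=3.2,interpolation=3)]))
E
```

```text
t: 42.65
eef_pos: [0.4382, 0.1067, 0.2804]
tool_rot: [0.0, 0.998, -0.055, -0.0]
contact_force: [1.5, 0.8, -0.1]
gripper_width: 0.598
grasp_force: 0.0
t: 43.65
eef_pos: [0.5374, -0.3625, 0.278]
tool_rot: [0.001, 0.998, -0.058, -0.0]
contact_force: [-0.4, 1.1, 0.5]
gripper_width: 0.601
grasp_force: 0.0
```

View pics/m11.png

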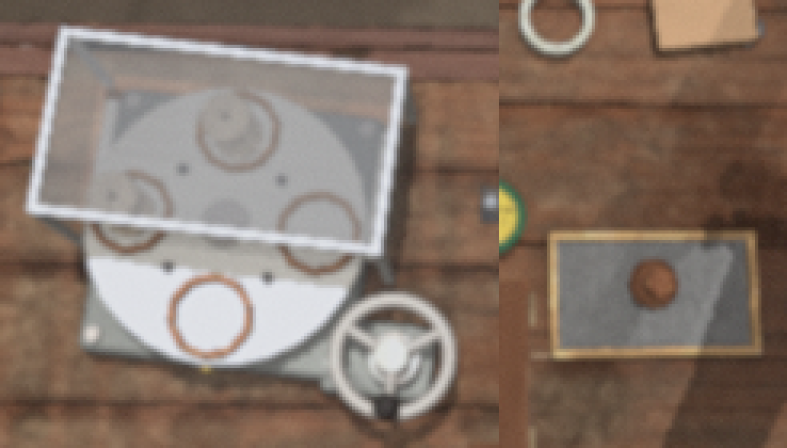

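The picture shows the empty nest at the front at pixel (180,226), the same place nest 0 had at the start. Both bobbins stand under the hood, at the rear and left, and the knob is upright in the tray. I'm handing in.

```bash
python3 -c "
from station import job
print(job.hand_in())"
```

```text
the job is handed in; nothing more can be done
None
```

The changeover is finished and handed in: the one cherry knob stands in the tray, both maple bobbins stand under the hood in their own nests, and an empty nest is at the front; the only lapse was that my grip on the first bobbin briefly read 21 N, just over the 20 N limit.

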